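Chill a vial: shutter to the first mark, vial in the well, coolant on

ROBOT

A 7-joint arm with a two-finger parallel gripper is mounted at the origin on a cart in front of the work surface, level with it; the furniture and walls round the work are solid. World frame = base frame: x ahead of the robot, y to its left, z up, the work surface at z = 0. Lengths are in m, angles in rad, forces in N, time in s.
With the tool pointing down it reaches from about 0.35 to 0.9 m from the base axis. Payload 19.9 kg.
Tool frame: the origin (TCP) lies at the very end of the fingers, on their centre line; the grasp point (between the pads) lies 19 mm behind it (ctrl.grip_depth is the distance from the TCP to the grasp point, in m); z points along the fingers, y is the direction in which the jaws open and shut (so a half turn about z gives the same grasp; the last joint's range is limited). The gripper opens to 85 mm and grips with 20 to 120 N. Pads are 22 mm wide; open, the fingers measure 114 mm over their backs; the gripper's body (76 mm by 85 mm) begins 54 mm behind the grasp point. The pads swing forward as they close: fully open they stand 13 mm farther back than shut.
Start: joints at [-1.25, 0.417, -0.01, 1.614, 0.005, 1.111, -0.053], TCP at [0.221, 0.585, 0.231] pointing down, gripper open.
Joint ranges: [-2.81, 2.81], [-0.39, 2.02], [-1.27, 1.25], [0.06, 2.57], [-1.19, 4.33], [0.19, 2], [-2.82, 2.82]. Speed limits (rad/s): [1.89, 1.89, 2.39, 2.39, 3.01, 3.01, 3.01].

INTERFACE

Orientations are given as a rotation vector (axis times angle).
In Python, from workcell import ctrl gives the robot as it stands.
- The arm moves only by the tool send_rows, never from a script. Its argument "motion" is a list of rows, each a list of 3 entries, a list of its own where there are three numbers: the shift along the tool's x, y, z in m, then the turn about the tool's z in degrees, then the opening, from 0 (shut) to 1 (fully open). In form: [[[dx, dy, dz], twist, jaw], ...]. A call has 1 to 20 rows; each row shifts and turns the commanded pose from where the row before left it, along the tool's axes as they then stand; what a row does not reach is not made up. A row lasts 1/8 s, in which the tool goes at most 62.5 mm and 10.7 degrees, less where a joint would pass 70% of its speed; a pose out of reach is approached as far as the arm can. A call with a gripper value outside its range is refused whole. The fingers move at their own pace and stop on an object; the grip force is fixed at half the most. Time passes only in rows, so rows that do not move let the fingers close. It gives the time, the measured TCP pose, the force and the opening at its end, in the units of the state.
- ctrl.sense(): the state, without advancing time (a new reading comes with each control period).
- ctrl.capture(name): name is "scene" or "side" or "wrist"; returns a dict with "img" (384x512x3 uint8, blue, green, red), "camera_matrix" (3x3 intrinsics, pixels), "pose" (4x4, takes a point from camera to world coordinates). Camera axes: x right, y down, z forward; pixel columns grow to the right and rows downward; lengths in m; the calibration is good to about 2 mm. The wrist camera is an equidistant fisheye: a pixel r from the principal point sees the ray r / f radians off the axis. A picture is of the moment at which its call begins. There is no depth.
- ctrl.sign_off(): hands the job in, once; it reports no verdict.
The state is a dict: "time": time; "joint_pos": joint angles; "qd": joint speeds; "joint_torque": joint torques, N m; "eef_pos": TCP position; "tcp_rot": TCP orientation; "contact_force": force on the tool from outside, world axes, zero at the start; "moment": the same for the moment, N m; "gripper_width": opening from 0.0 (shut) to 1.0 (fully open).
Only numpy, scipy, OpenCV 4.12 (cv2) and the standard library are available. Lean on these libraries where they do the work, as an engineer would, in place of code of your own. Each camera call takes 0.05 s, during which the arm holds its last target.

TASK

Chill the amber vial with the red cap that has tipped over on the bench. First pull the stiff shutter of the chilled block back to its first mark, so that only the first well is uncovered and the second stays covered throughout. Then stand the vial upright on the bench and let go of it, take it again from above and stand it in the open well, and last turn the coolant cock fully open, handle in line with its pipe, leaving the things round about where they are.

Things in the scene. Friction and masses are not known exactly. Their poses are not given: they have to be found in the camera images.
- chiller: Chilled vial block, fixed, 104 x 392 x 118 mm; origin on the bench under its middle, x to its back, y to its left, z up. Left: white-jacketed block, x -41 to 41, y 11 to 169 mm, deck 58 mm above the bench, rails along its front and back edges (|x| 33 to 40 mm, top 66 mm). Between block and circulator two copper pipes run along y; the one at x 0, axis 40 mm high, carries the coolant cock.
- circulator (a point): Middle of the top of the white circulator housing at the right of the chiller: 100 x 92 mm (y -191 to -99 mm in the chiller's frame), top 108 mm above the bench, blue filler cap to 118 mm. Only an obstacle.
- well_1 (a point): Middle of the floor of the first (rightmost) well, 38 mm above the bench, at the chiller's x 0, y 42 mm; same axes as the chiller. The wells are round, 27 mm wide, 20 mm deep; the second and third lie 44 and 88 mm further along y.
- mark_1 (a point): First mark, a red line on top of the front rail at the chiller's y 62 mm (one red dot on the jacket below it; the second mark, with two dots, is not used).
- shutter (a joint): Travel in m of the grey sliding shutter that covers the wells, 0 = fully shut, growing as it slides along the chiller's +y axis (left); 0.042 puts its right-hand edge exactly at the first mark. Above 0.052 it starts to uncover the second; end stop at 0.092. Stiff: about 9 N of dry friction plus 25 N per m/s; it stays where it is left.
- shutter_edge (a point): Middle of the right-hand (leading) edge of the shutter, on its upper face, 64 mm above the bench; the shutter is 60 mm deep (x), reaches 140 mm from here to the chiller's +y and is 6 mm thick.
- shutter_pull (a point): Grip point of the black pull, an upright fin on the shutter 124 mm to the chiller's +y of its leading edge: 10 mm thick along y, 36 mm along x, top 91 mm above the bench, rising 23 mm above its low foot (40 x 22 mm). This point is 80 mm above the bench. Nothing stands beside it.
- cock (a joint): Angle in rad of the coolant cock's lever, 0 = shut, lever across the pipe and pointing to the front of the unit (chiller's -x); it turns clockwise seen from above and meets a hard stop at 1.571 = open, lever along the pipe and pointing to the block (chiller's +y). About 0.12 N m of friction; it stays where it is left.
- cock_axis (a point): On the upright turning axis of the lever, in the middle of the lever's height, 67 mm above the bench, at the chiller's x 0, y -55 mm.
- cock_tip (a point): Near the free end of the lever, 56 mm from the axis (lever ends at 58 mm), at its mid height, 67 mm above the bench. The blue sleeve is 12 mm wide, 10 mm high, from 18 to 58 mm from the axis; 14 mm free height between it and the pipe below when open, more elsewhere.
- vial: Small amber glass bottle with a red screw cap, 22 mm wide, 48 mm tall, 18 to 35 g: straight body up to 30 mm, sloping shoulder to 38 mm (a poor place to grip), cap above it, 18 mm wide and 10 mm high. Origin in the middle of its underside, z axis along it to the cap. It starts lying on its side on the bench to the left of the block, cap roughly to the robot's right.
- white_vial: Bystander: like bottle with a white cap, 22 x 22 x 48 mm, standing on the bench; origin in the middle of its underside.
- timer: Bystander: white bench timer lying flat, 62 x 66 x 18 mm; origin in the middle of its underside.
- dish: Bystander: clear petri dish with lid, 59 mm wide, 15 mm high; origin in the middle of its underside.
Mind the look-alikes: they are no part of the job. Leave any green look-alike of the vial alone.

How it is judged:
By the outcome, as a careful person would: the job done as asked, in the order asked, and still so for the second after the job is handed in, with the robot touching nothing.
It also fails if it takes over 72 s, if anything falls off the work surface, if the arm or the gripper's body presses on something with over 40 N, if the wrist force passes 120 N, or if a joint passes its speed limit or range.

## Working session

There is one attempt and no reset: what is moved stays moved. The work goes in short steps, Python scripts to look and compute and a tool call to move; the robot and the scene stay as the last step left them, time stands still between calls to the robot, and variables do not carry over. Pictures are saved under pics/ and viewed, and the job is handed in when it is done.

Besides the shell and the picture viewer there is one more tool, called after "Request:" as a command line: name --argument value ..., lists and objects as JSON in quotes. send_rows: Moves the arm, as the interface text tells. Its arguments: {"type":"object","properties":{"motion":{"type":"array","items":{"type":"array"}}},"required":["motion"]}

```bash
ls; mkdir -p pics; python3 - <<'E'
from workcell import ctrl
import cv2,numpy as np
print(ctrl.sense())
for n in ["scene","side","wrist"]:
    c=ctrl.capture(n); cv2.imwrite(f"pics/{n}0.png",c["img"]); print(n,c["camera_matrix"].tolist(),np.round(c["pose"],4).tolist())
    np.savez(f"{n}0.npz",**c)
print(ctrl.grip_depth)
E
```

```text
pics
{'time': 0.0, 'joint_pos': array([-1.2505106 ,  0.41797229, -0.01030942,  1.61415483,  0.00469901,
        1.11068534, -0.05305805]), 'qd': array([-0.00067258, -0.00064134, -0.00067931, -0.0009192 , -0.00094247,
       -0.00127233, -0.00034258]), 'joint_torque': array([-1.76628623e-04, -8.64446068e+01,  6.78967964e-01, -4.34904528e+01,
        1.91651622e-02,  7.22945828e-03,  8.87918713e-05]), 'eef_pos': array([0.22110285, 0.58422674, 0.23066942]), 'tcp_rot': array([-5.65242760e-01, -3.09019226e+00,  1.86749410e-03]), 'contact_force': array([ 0.17143589, -0.18152746,  0.6317714 ]), 'moment': array([-0.01270077, -0.07031682, -0.02762078]), 'gripper_width': 1.0010317124393062}
scene [[454.48395635457655, 0.0, 253.58105990704973], [0.0, 454.48395635457655, 186.25334287490026], [0.0, 0.0, 1.0]] [[-0.7117, -0.3148, 0.628, -0.3768], [-0.7021, 0.3479, -0.6213, 0.9728], [-0.0229, -0.8831, -0.4686, 0.7945], [0.0, 0.0, 0.0, 1.0]]
side [[368.8966989060432, 0.0, 256.1232974202365], [0.0, 368.8966989060432, 186.59719863381366], [0.0, 0.0, 1.0]] [[-0.9631, -0.2293, 0.141, 0.3846], [-0.269, 0.8001, -0.5361, 0.5645], [0.0101, -0.5542, -0.8323, 0.8808], [0.0, 0.0, 0.0, 1.0]]
wrist [[297.3186396354542, 0.0, 249.9645903541037], [0.0, 297.3186396354542, 194.89575168805226], [0.0, 0.0, 1.0]] [[0.3533, 0.8892, 0.2907, 0.1468], [0.9355, -0.3356, -0.1104, 0.6143], [-0.0006, 0.3109, -0.9504, 0.3725], [0.0, 0.0, 0.0, 1.0]]
0.0187
```

View pics/scene0.png

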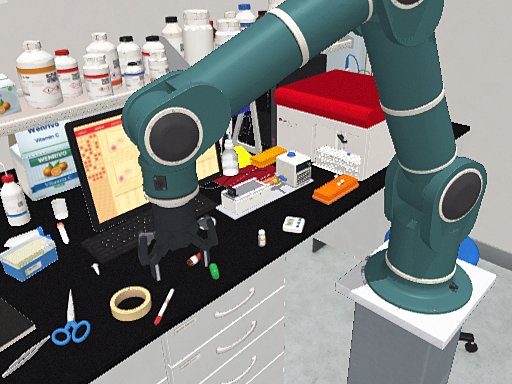

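View pics/side0.png

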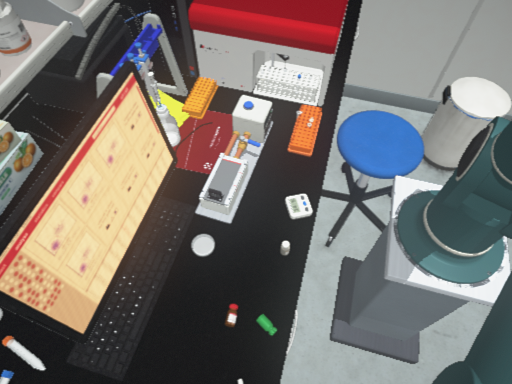

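View pics/wrist0.png

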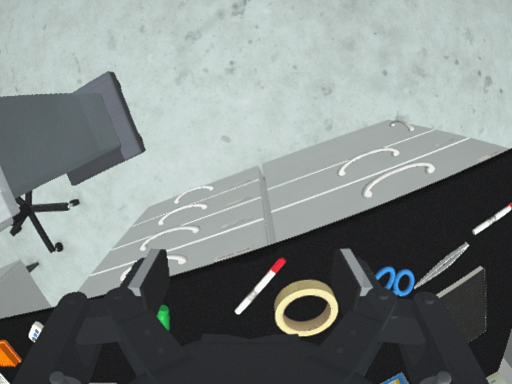

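Candidates in the side view: amber vial with red cap lying at (232,316) is the target. The look-alikes are the green bottle at (267,324), the white-capped vial at (285,248), and the red-capped pen and tube elsewhere. I'll check the choice in a close crop.

```bash
cat > h.py <<'E'
import numpy as np,cv2
from scipy.spatial.transform import Rotation as R
def cap(n,name=None):
    from workcell import ctrl
    c=ctrl.capture(n)
    if name: cv2.imwrite(f"pics/{name}.png",c["img"]); np.savez(f"{name}.npz",**c)
    return c
def ray(c,u,v,fish=False):
    K=c["camera_matrix"];P=c["pose"]
    a=np.array([(u-K[0,2])/K[0,0],(v-K[1,2])/K[1,1]])
    if fish:
        r=np.linalg.norm(a); d=np.array([*(a/r*np.sin(r)),np.cos(r)]) if r>1e-9 else np.array([0,0,1.])
    else: d=np.array([*a,1.])
    return P[:3,3],P[:3,:3]@d
def onz(c,u,v,z,fish=False):
    o,d=ray(c,u,v,fish); return o+d*(z-o[2])/d[2]
def proj(c,p,fish=False):
    K=c["camera_matrix"];P=c["pose"]; q=P[:3,:3].T@(np.asarray(p)-P[:3,3])
    if fish:
        rho=np.hypot(q[0],q[1]);th=np.arctan2(rho,q[2]);a=q[:2]/rho*th
    else: a=q[:2]/q[2]
    return np.array([K[0,0]*a[0]+K[0,2],K[1,1]*a[1]+K[1,2]])
def crop(img,x0,y0,x1,y1,s,name):
    cv2.imwrite(f"pics/{name}.png",cv2.resize(img[y0:y1,x0:x1],None,fx=s,fy=s,interpolation=cv2.INTER_CUBIC))
def tri(*rays):
    A=np.zeros((3,3));b=np.zeros(3)
    for o,d in rays:
        d=d/np.linalg.norm(d);M=np.eye(3)-np.outer(d,d);A+=M;b+=M@o
    return np.linalg.solve(A,b)
E
python3 - <<'E'
from h import *
s=np.load("side0.npz")
crop(s["img"],190,90,290,225,4.4,"c1")
crop(s["img"],190,220,310,345,4.8,"c2")
s=np.load("scene0.npz")
crop(s["img"],170,130,330,290,3.7,"c3")
E
```

```text
(no output)
```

View pics/c1.png

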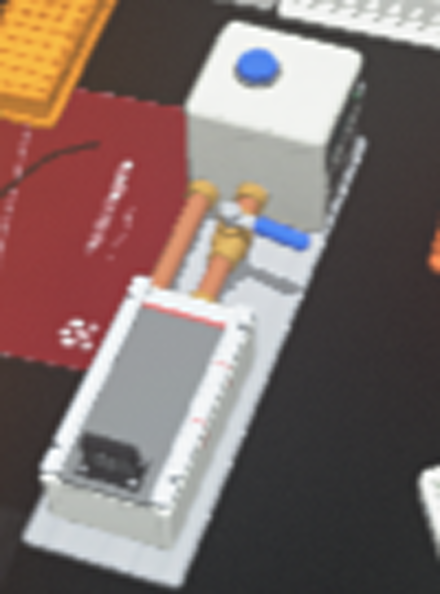

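View pics/c2.png

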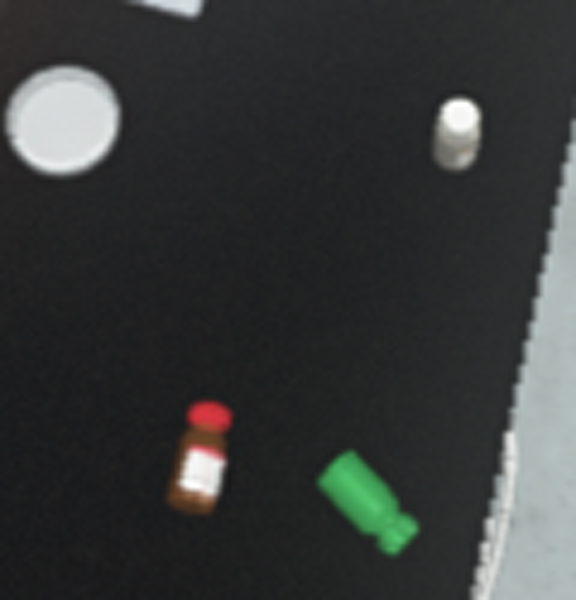

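View pics/c3.png

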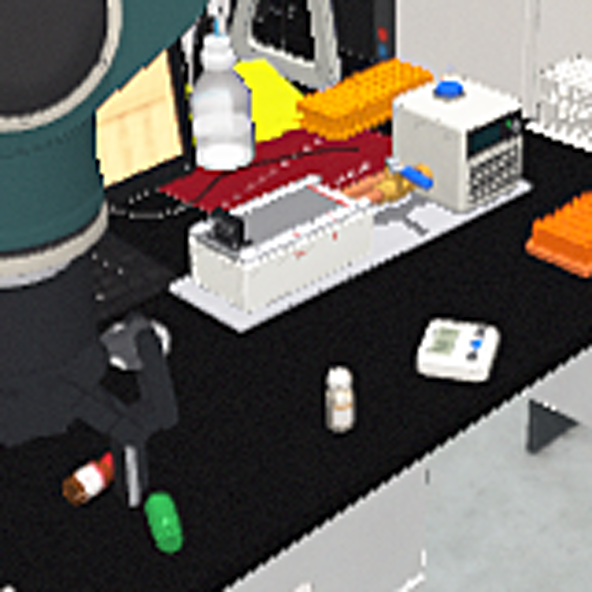

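The crop confirms the amber red-capped vial is lying at (232,316), with the green bottle separate at (267,324). The chiller is clear at about (205-270, 95-220). Next I'll fit the chiller's pose and the objects.

```bash
python3 - <<'E'
from h import *
from scipy.optimize import least_squares
s=dict(np.load("side0.npz")); c=dict(np.load("scene0.npz"))
A=[((258,63),(0,-145,118)),((188,103),(50,-99,108)),((333,135),(-50,-99,108)),
((250,315),(-40,11,66)),((140,280),(40,11,66)),((42,478),(40,169,66)),((168,508),(-40,169,66)),((305,243),(-58,-55,67)),((115,440),(0,149.5,91))]
# scene crop 3.7 off (170,130)
B=[((449,85),(0,-145,118)),((395,105),(50,-99,108)),((462,126),(-50,-99,108)),((370,213),(-40,11,66)),((242,255),(-40,169,66)),((192,237),(40,169,66)),((308,180),(40,11,66)),((432,185),(-58,-55,67))]
W=[(s,np.array(p)/4.4+[190-.4,90-.4],np.array(q)/1e3) for p,q in A]+[(c,np.array(p)/3.7+[170-.4,130-.4],np.array(q)/1e3) for p,q in B]
def w(t,q): 
    co,si=np.cos(t[2]),np.sin(t[2]); return np.array([t[0]+co*q[0]-si*q[1],t[1]+si*q[0]+co*q[1],q[2]])
def f(t): return np.concatenate([proj(k,w(t,q))-p for k,p,q in W])
r=least_squares(f,[.6,0,0.],loss='soft_l1'); print(r.x,np.degrees(r.x[2])); print(np.round(r.fun if 0 else f(r.x).reshape(-1,2),1).tolist())
for sel in (W[:len(A)],W[len(A):]):
    g=least_squares(lambda t:np.concatenate([proj(k,w(t,q))-p for k,p,q in sel]),r.x); print(g.x)
np.save("chil.npy",r.x)
def pp(u,v,z): return np.round(onz(s,u/4.8+190-.4,v/4.8+220-.4,z),4)
print("vial base",pp(190,507,.011),"cap",pp(210,415,.011),"green",pp(368,503,.01),"white",pp(460,115,.048),"dish",pp(63,118,.015))
for n,q in dict(pull=(0,142,80),edge=(0,18,64),well=(0,42,38),tip=(-56,-55,67),axis=(0,-55,67)).items(): print(n,w(r.x,np.array(q)/1e3))
E
```

```text
[ 0.60913403 -0.05421002 -0.03814796] -2.185717354241047
[[3.3, 0.9], [-2.1, 1.2], [-2.1, 1.9], [1.3, -1.8], [-0.5, -0.9], [0.1, -0.7], [0.4, 0.7], [2.1, -1.3], [-0.2, 0.7], [1.1, 1.1], [-2.9, -1.9], [-0.8, 0.4], [0.1, -3.1], [0.2, 1.8], [-2.0, -1.7], [0.9, -1.5], [0.3, -0.4]]
[ 0.60989666 -0.05419245 -0.03535658]
[ 0.60495677 -0.05177727 -0.03761925]
vial base [0.4891 0.3843 0.011 ] cap [0.493  0.3408 0.011 ] green [0.4088 0.3595 0.01  ] white [0.411  0.1705 0.048 ] dish [0.6147 0.2143 0.015 ]
pull [0.61454972 0.08768667 0.08      ]
edge [ 0.60982052 -0.03622312  0.064     ]
well [ 0.61073585 -0.01224058  0.038     ]
tip [ 0.55107714 -0.10703424  0.067     ]
axis [ 0.6070364  -0.10917001  0.067     ]
```

```bash
cat >> h.py <<'E'
def to(target,jawdir=None,rot=None,pos=None):
    """tool-frame shift from current TCP to world target, and twist(deg) so tool y is parallel to jawdir (xy)"""
    from workcell import ctrl
    s=ctrl.sense(); Rm=R.from_rotvec(s["tcp_rot"]).as_matrix()
    d=Rm.T@(np.array(target)-s["eef_pos"])
    tw=None
    if jawdir is not None:
        v=Rm.T@np.array([*jawdir,0.]); a=np.degrees(np.arctan2(-v[0],v[1])); tw=(a+90)%180-90
    print("shift",np.round(d,4),"twist",None if tw is None else round(tw,2),"t",s["time"],"pos",np.round(s["eef_pos"],4),"rot",np.round(s["tcp_rot"],3),"F",np.round(s["contact_force"],1),"g",round(s["gripper_width"],3),"q7",round(s["joint_pos"][6],2))
    return d,tw
E
python3 - <<'E'
from h import *
t=np.load("chil.npy"); y=np.array([-np.sin(t[2]),np.cos(t[2])])
to([0.6145,0.0877,0.19],y)
print(R.from_rotvec([-5.65242760e-01, -3.09019226e+00,  1.86749410e-03]).as_matrix().round(3))
E
```

```text
shift [-0.5437 -0.3252  0.0411] twist -18.54 t 0.15 pos [0.2211 0.5843 0.2308] rot [-5.65e-01 -3.09e+00  1.00e-03] F [ 0.7 -0.  -0.5] g 1.003 q7 -0.05
[[-0.935  0.354 -0.   ]
 [ 0.354  0.935 -0.001]
 [-0.    -0.001 -1.   ]]
```

Request:
send_rows --motion '[[[-0.02,-0.012,0],0,1],[[-0.04,-0.024,0.003],0,1],[[-0.04,-0.024,0.003],0,1],[[-0.04,-0.024,0.003],0,1],[[-0.04,-0.024,0.003],0,1],[[-0.04,-0.024,0.003],0,1],[[-0.04,-0.024,0.003],0,1],[[-0.04,-0.024,0.003],0,1],[[-0.04,-0.024,0.003],0,1],[[-0.04,-0.024,0.003],0,1],[[-0.04,-0.024,0.003],0,1],[[-0.04,-0.024,0.003],0,1],[[-0.04,-0.024,0.003],0,1],[[-0.04,-0.023,0.003],0,1],[[-0.024,-0.014,0.002],0,1],[[-0.02,-0.011,0],0,1],[[0,0,0],-9.3,1],[[0,0,0],-9.2,1],[[0,0,0],0,1]]'

```text
time: 2.52
eef_pos: [0.6441, 0.052, 0.1905]
tcp_rot: [-0.062, -3.141, -0.0]
contact_force: [0.2, 0.7, -0.5]
gripper_width: 1.005
```

```bash
python3 - <<'E'
from h import *
t=np.load("chil.npy"); y=np.array([-np.sin(t[2]),np.cos(t[2])])
to([0.6145,0.0877,0.07],y)
for n in ("wrist","side","scene"): cap(n,n+"1")
crop(cv2.imread("pics/wrist1.png"),0,0,512,384,1.5,"w1")
E
```

```text
shift [0.031  0.0344 0.1205] twist -0.09 t 2.525 pos [0.6441 0.052  0.1905] rot [-0.062 -3.141 -0.   ] F [ 0.2  0.7 -0.5] g 1.005 q7 1.48
```

View pics/w1.png

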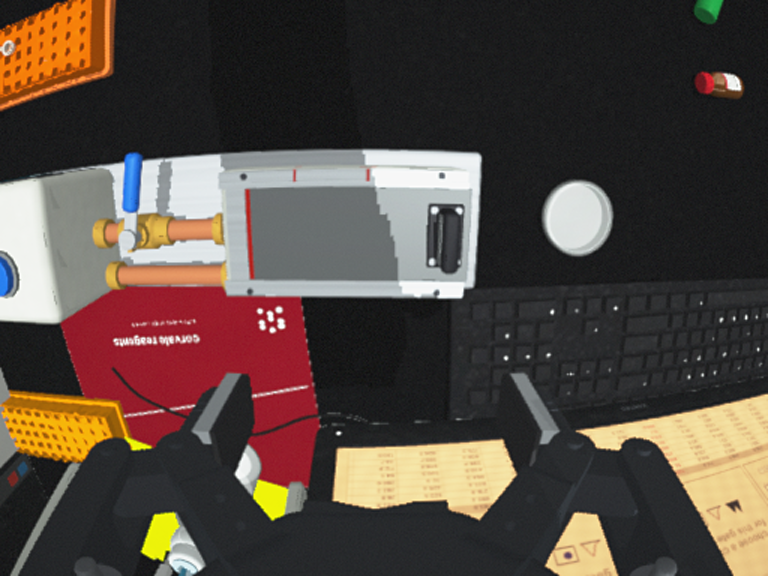

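View pics/scene1.png

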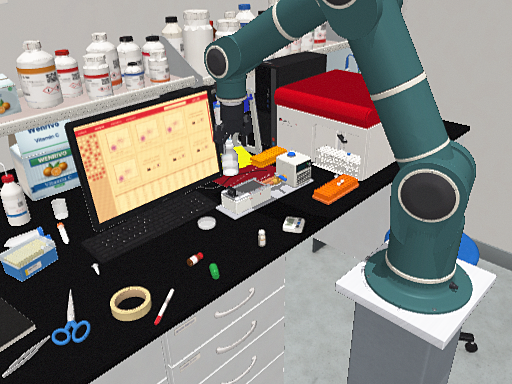

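The wrist picture shows the whole chiller: pull at (449,238) in the 1.5x view, leading edge at (250,235), red marks at (295,176) and (368,175), cock lever tip at (133,155), amber vial at (719,84). I'll refine the pose from it.

```bash
python3 - <<'E'
from h import *
from scipy.optimize import least_squares
c=dict(np.load("wrist1.npz"))
g=lambda u,v,z: np.round(onz(c,(u+.0)/1.5-.17,v/1.5-.17,z,True),4)
N=[("m1",(295,176),(-36.5,62,66)),("edge_f",(248,190),(-30,18,64)),("edge_b",(251,279),(30,18,64)),("rbb",(228,294),(40,11,66)),("rbl",(463,297),(40,169,66)),("rfr",(222,172),(-40,11,66)),("tip",(133,154),(-58,-55,67)),("axis",(129,240),(0,-55,74)),("pulltopback",(451,272),(18,142,91)),("pulltopfront",(449,208),(-18,142,91)),("rfl",(466,170),(-40,169,66))]
P=np.array([g(*p,q[2]/1e3) for n,p,q in N]); Q=np.array([q for n,p,q in N])/1e3
def w(t,q):
    co,si=np.cos(t[2]),np.sin(t[2]); return np.array([t[0]+co*q[0]-si*q[1],t[1]+si*q[0]+co*q[1],q[2]])
r=least_squares(lambda t:np.concatenate([(w(t,q)-p)[:2] for p,q in zip(P,Q)]),[.6,0,0],loss='soft_l1',f_scale=.002)
print(r.x); 
for (n,_,_),p,q in zip(N,P,Q): print(n,np.round((w(r.x,q)-p)*1e3,1),p)
np.save("chil.npy",r.x)
y=np.array([-np.sin(r.x[2]),np.cos(r.x[2])])
for n,q in dict(pull=(0,142,80),edge=(0,18,64),well=(0,42,38),tip=(-56,-55,67),axis=(0,-55,67)).items(): print(n,np.round(w(r.x,np.array(q)/1e3),4))
print("vial cap",g(703,83,.011),"end",g(742,86,.011),"dish",g(577,218,.015))
to([*w(r.x,(0,.142))[:2],.071] if 0 else w(r.x,(0,.142,.071)),y)
E
```

```text
[ 0.60984912 -0.04931458 -0.04007023]
m1 [-0.8  5.4  0. ] [0.5767 0.0087 0.066 ]
edge_f [-2.5 -8.3  0. ] [ 0.5831 -0.0218  0.064 ]
edge_b [ 0.4 -6.7  0. ] [ 0.6401 -0.0258  0.064 ]
rbb [1.4 2.4 0. ] [ 0.6489 -0.0423  0.066 ]
rbl [-0.3  8.3  0. ] [0.6569 0.1096 0.066 ]
rfr [0.  0.5 0. ] [ 0.5703 -0.0372  0.066 ]
tip [-1.4 -2.9  0. ] [ 0.5511 -0.099   0.067 ]
axis [1.  1.6 0. ] [ 0.6066 -0.1059  0.074 ]
pulltopback [ 0.5 -5.4  0. ] [0.633  0.0973 0.091 ]
pulltopfront [ 1.1 -2.9  0. ] [0.5965 0.0962 0.091 ]
rfl [-0.1 10.3  0. ] [0.5768 0.1109 0.066 ]
pull [0.6155 0.0926 0.08  ]
edge [ 0.6106 -0.0313  0.064 ]
well [ 0.6115 -0.0073  0.038 ]
tip [ 0.5517 -0.102   0.067 ]
axis [ 0.6076 -0.1043  0.067 ]
vial cap [0.4922 0.3407 0.011 ] end [0.4856 0.3936 0.011 ] dish [0.6144 0.2101 0.015 ]
shift [0.0303 0.0391 0.1194] twist -0.13 t 2.675 pos [0.6442 0.0523 0.1904] rot [ 0.066  3.141 -0.   ] F [-0.2  1.1  0.6] g 1.006 q7 1.48
```

```bash
python3 - <<'E'
from h import *
crop(cv2.imread("pics/wrist1.png"),60,90,330,210,2.9,"w1b")
E
```

```text
(no output)
```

View pics/w1b.png

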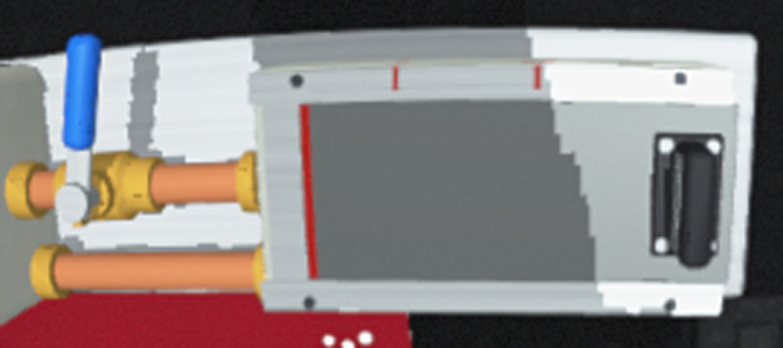

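```bash
python3 - <<'E'
from h import *
from scipy.optimize import least_squares
c=dict(np.load("wrist1.npz"))
g=lambda u,v,z: np.round(onz(c,(u+.5)/2.9-.5+60,(v+.5)/2.9-.5+90,z,True),4)
N=[("m1",(396,78),(-36.5,62,66)),("rfr",(252,70),(-40,11,66)),("rbr",(263,313),(40,11,66)),("rbl",(721,314),(40,169,66)),("rfl",(738,68),(-40,169,66)),("tip",(84,36),(-58,-55,67)),("axis",(75,203),(0,-55,74))]
S=[("edge_f",(301,105),64),("edge_b",(309,278),64),("pullb",(698,262),91),("pullf",(694,142),91),("left",(738,200),64),("m2",(537,77),66),("foot+",(722,265),68),("foot-",(655,135),68)]
P=np.array([g(*p,q[2]/1e3) for n,p,q in N]); Q=np.array([q for n,p,q in N])/1e3
def w(t,q):
    co,si=np.cos(t[2]),np.sin(t[2]); return np.array([t[0]+co*q[0]-si*q[1],t[1]+si*q[0]+co*q[1],q[2]])
def inv(t,p): 
    co,si=np.cos(t[2]),np.sin(t[2]); d=p[:2]-t[:2]; return np.array([co*d[0]+si*d[1],-si*d[0]+co*d[1]])
r=least_squares(lambda t:np.concatenate([(w(t,q)-p)[:2] for p,q in zip(P,Q)]),[.6,0,0],loss='soft_l1',f_scale=.002)
print(r.x); 
for (n,_,_),p,q in zip(N,P,Q): print(n,np.round((inv(r.x,p)-q[:2])*1e3,1))
for n,p,z in S: print(n,np.round(inv(r.x,g(*p,z/1e3))*1e3,1))
np.save("chil.npy",r.x)
for n,p,z in S: print(n,g(*p,z/1e3))
E
```

```text
[ 0.60958591 -0.05333995 -0.04587088]
m1 [ 0.2 -1.8]
rfr [-0.6  2.1]
rbr [0.7 0. ]
rbl [-0.1 -4.3]
rfl [-0.4 -3. ]
tip [1.3 6.9]
axis [-0.8  2. ]
edge_f [-28.5  28.7]
edge_b [28.9 28. ]
pullb [ 15.5 151.4]
pullf [-19.7 148.6]
left [  2.  168.4]
m2 [-36.1 103.8]
foot+ [ 22.6 163.6]
foot- [-18.7 140.2]
edge_f [ 0.5824 -0.0234  0.064 ]
edge_b [ 0.6397 -0.0267  0.064 ]
pullb [0.632  0.0972 0.091 ]
pullf [0.5967 0.096  0.091 ]
left [0.6193 0.1148 0.064 ]
m2 [0.5783 0.052  0.066 ]
foot+ [0.6397 0.109  0.068 ]
foot- [0.5973 0.0876 0.068 ]
```

```bash
python3 - <<'E'
from h import *
t=np.load("chil.npy"); y=np.array([-np.sin(t[2]),np.cos(t[2])])
to([0.6165,0.0972,0.072],y)
E
```

```text
shift [0.0295 0.0437 0.1184] twist 0.21 t 2.675 pos [0.6442 0.0523 0.1904] rot [ 0.066  3.141 -0.   ] F [-0.2  1.1  0.6] g 1.006 q7 1.48
```

Request:
send_rows --motion '[[[0.015,0.022,0.01],0,1],[[0.0145,0.022,0.03],0,1],[[0,0,0.035],0,1],[[0,0,0.025],0,0.6],[[0,0,0.013],0,0.5],[[0,0,0.005],0,0.4],[[0,0,0],0,0.4]]'

```text
time: 3.55
eef_pos: [0.6168, 0.0975, 0.0728]
tcp_rot: [0.062, 3.14, 0.0]
contact_force: [-0.5, 0.1, 0.6]
gripper_width: 0.398
```

```bash
python3 - <<'E'
from h import *
to([0.6165,0.0972,0.072],[0,1])
for n in ("wrist","side"): cap(n,n+"2")
crop(cv2.imread("pics/wrist2.png"),0,0,512,384,1.5,"w2")
crop(cv2.imread("pics/side2.png"),190,90,290,225,4.4,"s2")
E
```

```text
shift [ 0.0003 -0.0003  0.0008] twist -2.26 t 3.55 pos [0.6168 0.0975 0.0728] rot [0.062 3.14  0.   ] F [-0.5  0.1  0.6] g 0.398 q7 1.42
```

View pics/w2.png

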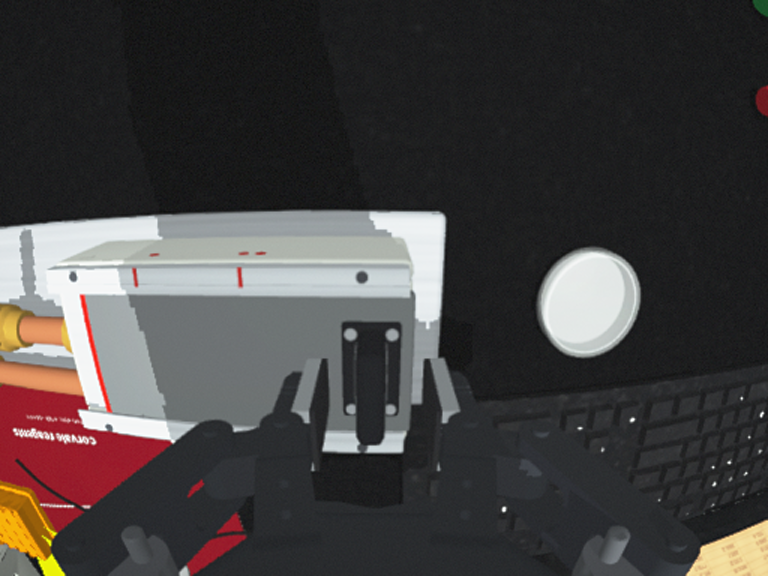

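View pics/s2.png

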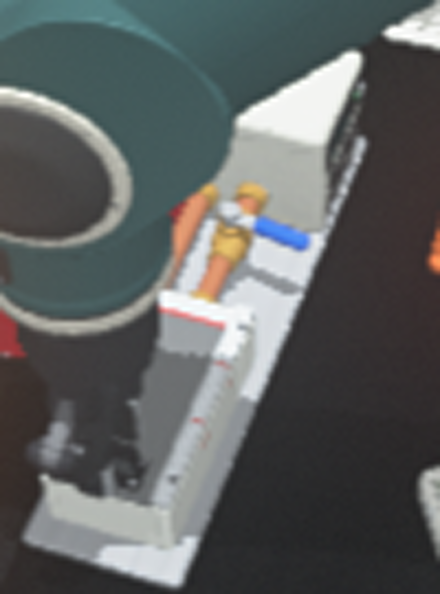

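The fin at (370,385) stands between the pads at x 315 and 437. I'll close on it.

Request:
send_rows --motion '[[[0,0,0],0,0],[[0,0,0],0,0],[[0,0,0],0,0],[[0,0,0],0,0],[[0,0,0],0,0]]'

```text
time: 4.28
eef_pos: [0.6168, 0.0972, 0.073]
tcp_rot: [0.062, 3.14, -0.0]
contact_force: [-2.6, -2.3, 6.8]
gripper_width: 0.099
```

```bash
python3 - <<'E'
from h import *
to([0.6165,0.0972,0.072],[0,1])
E
```

```text
shift [0.0003 0.     0.001 ] twist -2.27 t 4.275 pos [0.6168 0.0972 0.073 ] rot [ 0.062  3.14  -0.   ] F [-2.6 -2.3  6.8] g 0.099 q7 1.42
```

Request:
send_rows --motion '[[[0,0.003,0],0,0],[[0,0.005,0],0,0],[[0,0.006,0],0,0],[[0,0.006,0],0,0],[[0,0.005,0],0,0],[[0,0.004,0],0,0],[[0,0.003,0],0,0],[[0,0,0],0,0],[[0,0,0],0,0]]'

```text
time: 5.4
eef_pos: [0.6183, 0.1281, 0.073]
tcp_rot: [0.063, 3.14, -0.002]
contact_force: [-0.8, -5.9, 6.3]
gripper_width: 0.102
```

```bash
python3 - <<'E'
from h import *
to([0.6165,0.0972,0.072],[0,1])
for n in ("wrist","side"): cap(n,n+"3")
crop(cv2.imread("pics/wrist3.png"),0,120,300,320,2.6,"w3")
crop(cv2.imread("pics/side3.png"),190,90,290,225,4.4,"s3")
E
```

```text
shift [ 0.0005 -0.0309  0.0011] twist -2.31 t 5.4 pos [0.6183 0.1281 0.073 ] rot [ 6.30e-02  3.14e+00 -2.00e-03] F [-0.8 -5.9  6.3] g 0.102 q7 1.37
```

View pics/w3.png

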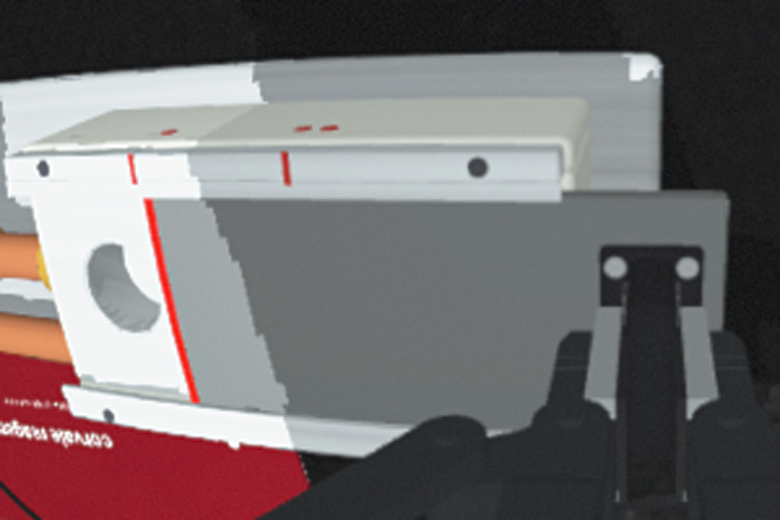

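View pics/s3.png

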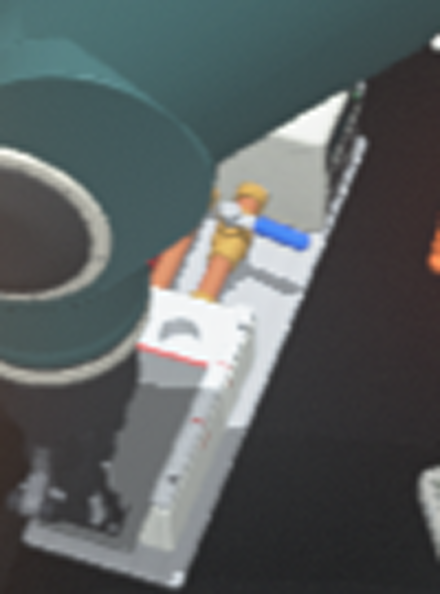

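```bash
python3 - <<'E'
from h import *
def inv(t,p): 
    co,si=np.cos(t[2]),np.sin(t[2]); d=p[:2]-t[:2]; return np.array([co*d[0]+si*d[1],-si*d[0]+co*d[1]])
t=np.load("chil.npy")
c=dict(np.load("wrist3.npz"))
g=lambda u,v,z: onz(c,(u+.5)/2.6-.5,(v+.5)/2.6-.5+120,z,True)
for n,p,z in [("mark_t",(131,155),66),("mark_b",(136,183),66),("edge f",(148,198),64),("edge b",(194,402),64),("well L",(88,275),58),("well bottom",(150,331),58),("well top",(110,243),58),("m2",(287,168),66),("rail r",(6,170),66),("rail l",(561,170),66)]: print(n,np.round(inv(t,g(*p,z/1e3))*1e3,1))
c=dict(np.load("side3.npz"))
g=lambda u,v,z: onz(c,(u+.5)/4.4-.5+190,(v+.5)/4.4-.5+90,z)
for n,p,z in [("mark",(227,365),66),("m2",(198,420),66),("edge f",(207,363),64),("edge b",(140,346),64),("well top",(180,318),58)]: print("side",n,np.round(inv(t,g(*p,z/1e3))*1e3,1))
E
```

```text
mark_t [-39.8  60.9]
mark_b [-32.9  61. ]
edge f [-28.5  62.4]
edge b [29.  61.5]
well L [-4.  29.2]
well bottom [11.6 47.8]
well top [-13.9  40.8]
m2 [-36.3 104.5]
rail r [-36.6  12.9]
rail l [-35.8 165.1]
side mark [-38.3  58.3]
side m2 [-35.4 102.5]
side edge f [-25.5  59.5]
side edge b [18.5 60.6]
side well top [ 4.5 27.7]
```

Both views put the leading edge on the first mark within about 1 mm, and well 1 is open. I'll release, lift, and move over the vial.

Request:
send_rows --motion '[[[0,0,0],0,0.5],[[0,0,0],0,0.5],[[0,0,0],0,0.5],[[0,0,-0.015],0,0.5],[[0,0,-0.04],0,0.5],[[0.01,0.03,-0.04],0,0.5],[[0.01,0.04,-0.025],0,0.5],[[0.01,0.04,0],0,0.5],[[0.01,0.04,0],0,0.5],[[0.01,0.04,0],0,0.5],[[0.01,0.03,0],0,0.5],[[0.005,0.01,0],0,0.5],[[0,0,0],0,0.5]]'

```text
time: 7.12
eef_pos: [0.5616, 0.3617, 0.1928]
tcp_rot: [0.06, 3.141, -0.0]
contact_force: [-0.2, -0.3, 0.2]
gripper_width: 0.495
```

```bash
python3 - <<'E'
from h import *
to([0.493,0.345,0.1],[1,0])
for n in ("wrist","side"): cap(n,n+"4")
crop(cv2.imread("pics/wrist4.png"),0,0,512,384,1.5,"w4")
crop(cv2.imread("pics/side4.png"),190,90,290,225,4.4,"s4")
E
```

```text
shift [ 0.068  -0.0193  0.0928] twist 87.8 t 7.125 pos [0.5616 0.3617 0.1928] rot [ 0.06   3.141 -0.   ] F [-0.2 -0.3  0.2] g 0.495 q7 0.97
```

View pics/w4.png

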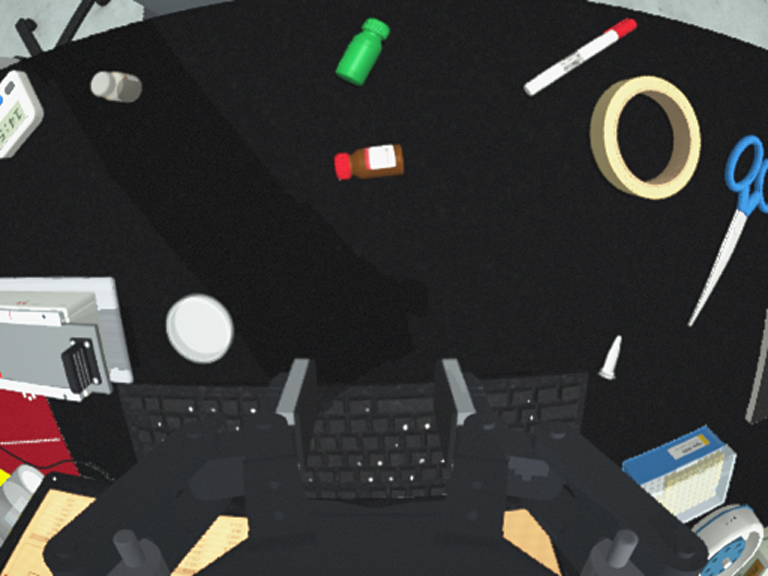

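View pics/s4.png

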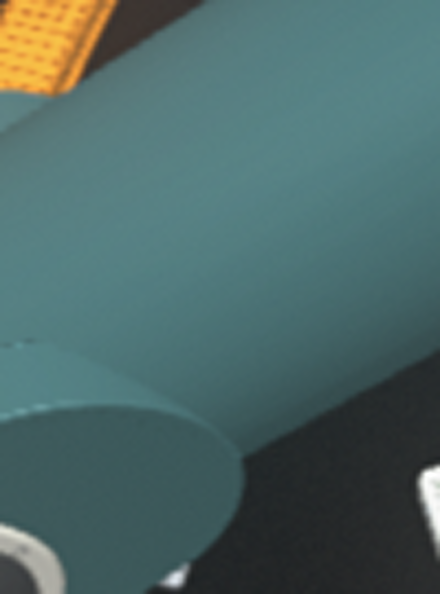

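The wrist view shows the vial clearly: cap at (343,166), base at (403,160), green bottle at (365,50). I'll measure it.

```bash
python3 - <<'E'
from h import *
c=dict(np.load("wrist4.npz"))
im=c["img"]; h=cv2.cvtColor(im,cv2.COLOR_BGR2HSV)
sub=np.zeros(im.shape[:2],bool); sub[85:130,210:285]=1
m=((h[...,2]>60)&(h[...,1]>60)|(h[...,2]>150))&sub
ys,xs=np.nonzero(m); pts=np.array([onz(c,x,y,.011,True)[:2] for x,y in zip(xs,ys)])
box=cv2.minAreaRect(np.c_[xs,ys].astype(np.float32)); print("px box",box)
mu=pts.mean(0); U,S,V=np.linalg.svd(pts-mu); a=V[0]*np.sign(-V[0][1]); 
p=(pts-mu)@a; q=(pts-mu)@np.array([-a[1],a[0]]); print("mean",mu,"axis",a,"len",p.min(),p.max(),"wid",q.min(),q.max())
red=m&((h[...,0]<6)|(h[...,0]>174))&(h[...,1]>180)
ys,xs=np.nonzero(red); keep=xs<xs.min()+12
rp=np.array([onz(c,x,y,.011,True)[:2] for x,y in zip(xs[keep],ys[keep])]); print("capmean",rp.mean(0))
print("base",mu+a*p.min(),"captop",mu+a*p.max())
E
```

```text
px box ((245.26028442382812, 107.97261047363281), (20.308847427368164, 46.48004150390625), 83.9909896850586)
mean [0.48981821 0.36207566] axis [ 0.08534387 -0.99635156] len -0.024209364590458828 0.025767222290281833 wid -0.011167081459110812 0.011139639721976836
capmean [0.49150256 0.34254393]
base [0.48775209 0.3861967 ] captop [0.49201728 0.33640245]
```

```bash
python3 - <<'E'
from h import *
to([0.4918,0.3394,0.05],[.996,.085])
E
```

```text
shift [ 0.0698 -0.0236  0.1426] twist 82.8 t 7.225 pos [0.5624 0.3603 0.1927] rot [ 6.40e-02  3.14e+00 -1.00e-03] F [ 0.4 -0.5  0.6] g 0.499 q7 0.97
```

Request:
send_rows --motion '[[[0.03,-0.012,0.02],0,0.5],[[0.04,-0.012,0.03],0,0.5],[[0,0,0],-9.72,0.5],[[0,0,0],-9.72,0.5],[[0,0,0],-9.72,0.5],[[0,0,0],-9.72,0.5],[[0,0,0],-9.72,0.5],[[0,0,0],-9.72,0.5],[[0,0,0],-9.72,0.5],[[0,0,0],-9.72,0.5],[[0,0,0],-9.72,0.5],[[0,0,0],-9.72,0.5],[[0,0,0.04],0,0.5],[[0,0,0.01],0,0.5]]'

```text
time: 8.98
eef_pos: [0.4907, 0.3384, 0.0906]
tcp_rot: [2.311, -2.123, 0.0]
contact_force: [1.0, -0.2, 0.4]
gripper_width: 0.502
```

```bash
python3 - <<'E'
from h import *
to([0.4918,0.3394,0.004],[.996,.085])
cap("wrist","wrist5")
crop(cv2.imread("pics/wrist5.png"),100,100,400,384,2,"w5")
E
```

```text
shift [-0.001  -0.0014  0.0866] twist -0.03 t 8.975 pos [0.4907 0.3384 0.0906] rot [ 2.311 -2.123  0.   ] F [ 1.  -0.2  0.4] g 0.502 q7 2.43
```

View pics/w5.png

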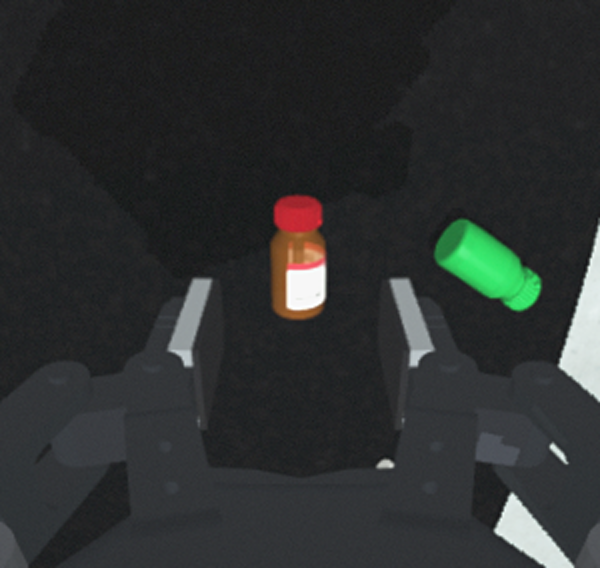

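```bash
python3 - <<'E'
from h import *
c=dict(np.load("wrist5.npz"))
for u,v in ((298,204),(298,318)): print(onz(c,u/2+100,v/2+100,.011 if v<250 else .011,True))
E
```

```text
[0.49166401 0.33865371 0.011     ]
[0.48730432 0.39039036 0.011     ]
```

Request:
send_rows --motion '[[[0,-0.0014,0.03],0,0.45],[[0,0,0.03],0,0.4],[[0,0,0.016],0,0.35],[[0,0,0.008],0,0.3],[[0,0,0],0,0.26],[[0,0,0],0,0.24],[[0,0,0],0,0.22]]'

```text
time: 9.9
eef_pos: [0.4926, 0.3409, 0.009]
tcp_rot: [-2.315, 2.122, -0.001]
contact_force: [-0.4, 0.6, 0.8]
gripper_width: 0.217
```

```bash
python3 - <<'E'
from h import *
to([0.4918,0.3382,0.004],[.996,.085])
cap("wrist","wrist6")
crop(cv2.imread("pics/wrist6.png"),100,100,400,384,2,"w6")
E
```

```text
shift [0.0026 0.001  0.005 ] twist 0.09 t 9.9 pos [0.4926 0.3409 0.009 ] rot [-2.315e+00  2.122e+00 -1.000e-03] F [-0.4  0.6  0.8] g 0.217 q7 2.4
```

View pics/w6.png

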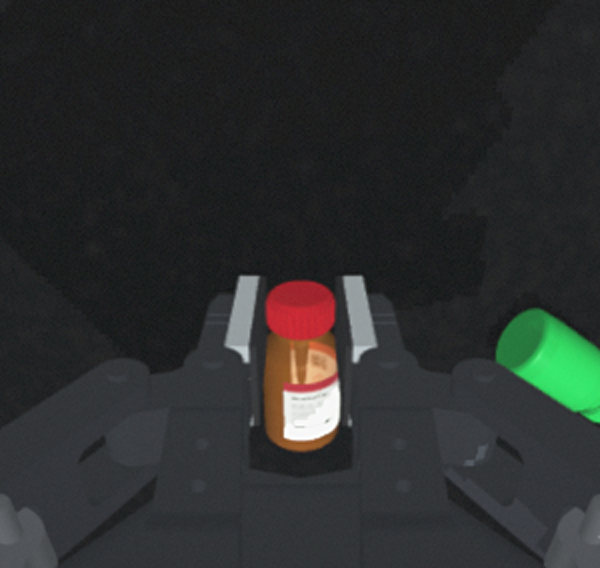

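Request:
send_rows --motion '[[[0.003,0,0],0,0.23],[[0,0,0.004],0,0.23],[[0,0,0],0,0.2],[[0,0,0],0,0.195]]'

```text
time: 10.45
eef_pos: [0.4924, 0.3376, 0.0042]
tcp_rot: [2.316, -2.123, -0.0]
contact_force: [0.3, 0.5, 0.3]
gripper_width: 0.195
```

Request:
send_rows --motion '[[[0,0,0],0,0.19],[[0,0,0],0,0.185]]'

```text
time: 10.7
eef_pos: [0.4924, 0.3377, 0.0043]
tcp_rot: [2.316, -2.123, 0.0]
contact_force: [-0.0, 0.5, -0.3]
gripper_width: 0.197
```

Request:
send_rows --motion '[[[0,0,0],0,0.18],[[0,0,0],0,0.175]]'

```text
time: 10.95
eef_pos: [0.4925, 0.3376, 0.0043]
tcp_rot: [2.316, -2.123, 0.0]
contact_force: [0.7, -0.1, -0.2]
gripper_width: 0.182
```

Request:
send_rows --motion '[[[0,0,0],0,0.17],[[0,0,0],0,0.17]]'

```text
time: 11.2
eef_pos: [0.4925, 0.3377, 0.0043]
tcp_rot: [2.316, -2.123, 0.0]
contact_force: [-0.7, 0.2, -0.2]
gripper_width: 0.185
```

Request:
send_rows --motion '[[[0,0,0],0,0.16],[[0,0,0],0,0.16]]'

```text
time: 11.45
eef_pos: [0.4925, 0.3376, 0.0043]
tcp_rot: [2.316, -2.123, 0.0]
contact_force: [-0.8, -0.8, 0.6]
gripper_width: 0.18
```

Request:
send_rows --motion '[[[0,0,-0.005],0,0.17],[[0,0,-0.008],0,0.17],[[0,0,-0.008],0,0.17],[[0,0,-0.008],0,0.17],[[0,0,0],0,0.17]]'

```text
time: 12.08
eef_pos: [0.4929, 0.3378, 0.0341]
tcp_rot: [-2.315, 2.122, -0.001]
contact_force: [-0.5, -0.1, -0.2]
gripper_width: 0.174
```

```bash
python3 - <<'E'
from h import *
to([0.4918,0.3382,0.004],[.996,.085])
cap("wrist","wrist7");cap("scene","scene7");cap("side","side7")
a=cv2.resize(cv2.imread("pics/wrist7.png")[100:384,100:400],None,fx=1.3,fy=1.3)
b=cv2.resize(cv2.imread("pics/scene7.png")[200:320,140:270],None,fx=3,fy=3)
a=a[:360,:390];b=b[:360,:390]
h=min(len(a),len(b));cv2.imwrite("pics/m7.png",np.hstack([a[:h],b[:h]]))
E
```

```text
shift [-0.0004  0.0011  0.0301] twist 0.09 t 12.075 pos [0.4929 0.3378 0.0341] rot [-2.315e+00  2.122e+00 -1.000e-03] F [-0.5 -0.1 -0.2] g 0.174 q7 2.41
```

View pics/m7.png

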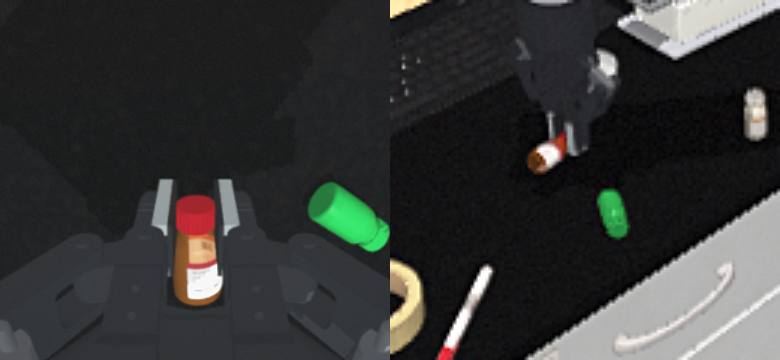

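The vial is held by the cap with the tool 30 mm up, still nearly level. I'll loosen in small steps so it can pivot.

Request:
send_rows --motion '[[[0,0,0],0,0.176],[[0,0,0],0,0.178],[[0,0,0],0,0.18],[[0,0,0],0,0.18]]'

```text
time: 12.72
eef_pos: [0.4925, 0.3376, 0.0332]
tcp_rot: [2.316, -2.123, 0.0]
contact_force: [0.5, 0.4, -1.5]
gripper_width: 0.182
```

```bash
cat >> h.py <<'E'
def look(k):
    to([0.4918,0.3382,0.004],[.996,.085])
    cap("wrist",f"wrist{k}");cap("scene",f"scene{k}")
    a=cv2.resize(cv2.imread(f"pics/wrist{k}.png")[100:384,100:400],None,fx=1.3,fy=1.3)
    b=cv2.resize(cv2.imread(f"pics/scene{k}.png")[200:320,140:270],None,fx=3,fy=3)
    cv2.imwrite(f"pics/m{k}.png",np.hstack([a[:360,:390],b[:360,:390]]))
E
python3 -c "
from h import *;look('8')"
```

```text
shift [-0.0006  0.0006  0.0292] twist 0.09 t 12.725 pos [0.4925 0.3376 0.0332] rot [ 2.316 -2.123  0.   ] F [ 0.5  0.4 -1.5] g 0.182 q7 2.41
```

View pics/m8.png

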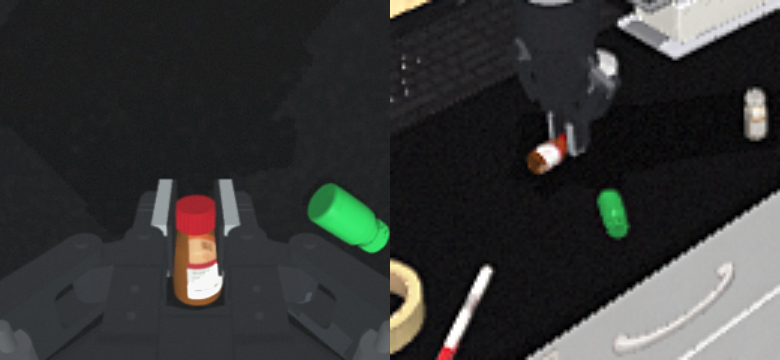

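Request:
send_rows --motion '[[[0,0,0],0,0.183],[[0,0,0],0,0.185],[[0,0,0],0,0.187],[[0,0,0],0,0.187]]'

```text
time: 13.32
eef_pos: [0.4925, 0.3377, 0.0333]
tcp_rot: [2.316, -2.123, 0.0]
contact_force: [-0.3, 0.6, -0.7]
gripper_width: 0.188
```

```bash
python3 -c "
from h import *;look('9')"
```

```text
shift [-0.0006  0.0006  0.0293] twist 0.09 t 13.325 pos [0.4925 0.3377 0.0333] rot [ 2.316 -2.123  0.   ] F [-0.3  0.6 -0.7] g 0.188 q7 2.41
```

View pics/m9.png

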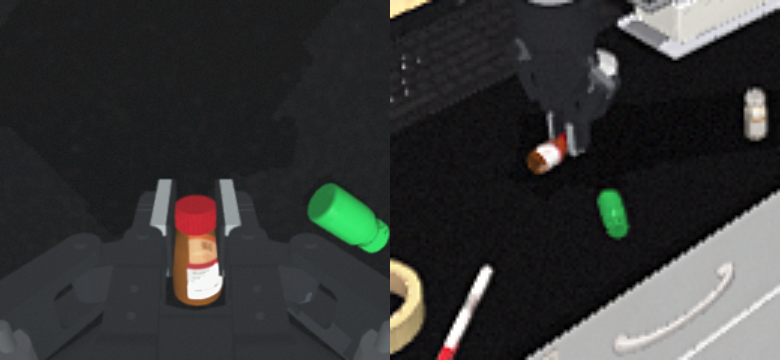

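Request:
send_rows --motion '[[[0,0,0],0,0.188],[[0,0,0],0,0.189],[[0,0,0],0,0.19],[[0,0,0],0,0.19]]'

```text
time: 13.92
eef_pos: [0.4925, 0.3377, 0.0333]
tcp_rot: [2.316, -2.123, 0.0]
contact_force: [0.1, 1.0, -0.6]
gripper_width: 0.186
```

```bash
python3 -c "
from h import *;look('10')"
```

```text
shift [-0.0006  0.0006  0.0293] twist 0.09 t 13.925 pos [0.4925 0.3377 0.0333] rot [ 2.316 -2.123  0.   ] F [ 0.1  1.  -0.6] g 0.186 q7 2.41
```

View pics/m10.png

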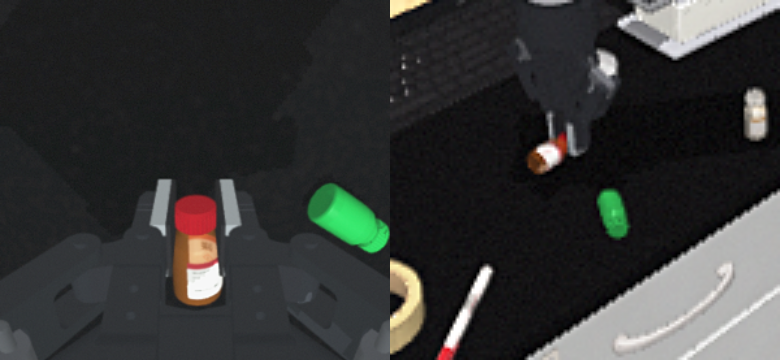

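Request:
send_rows --motion '[[[0,0,0],0,0.192],[[0,0,0],0,0.194],[[0,0,0],0,0.194]]'

```text
time: 14.4
eef_pos: [0.4925, 0.3376, 0.0333]
tcp_rot: [2.316, -2.123, 0.0]
contact_force: [-0.1, 0.5, -0.2]
gripper_width: 0.193
```

```bash
python3 -c "
from h import *;look('11')"
```

```text
shift [-0.0006  0.0006  0.0293] twist 0.09 t 14.4 pos [0.4925 0.3376 0.0333] rot [ 2.316 -2.123  0.   ] F [-0.1  0.5 -0.2] g 0.193 q7 2.41
```

View pics/m11.png

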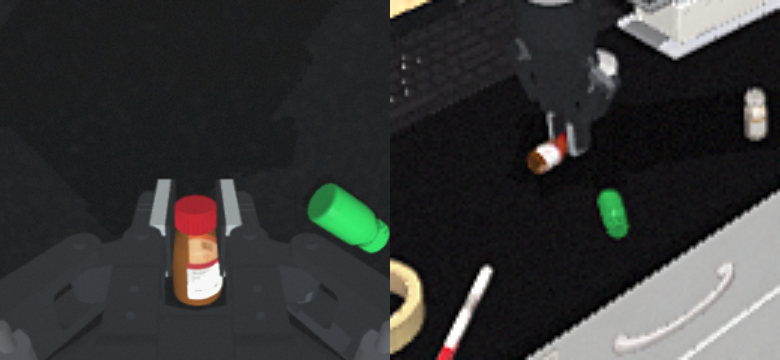

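Request:
send_rows --motion '[[[0,0,0],0,0.196],[[0,0,0],0,0.198],[[0,0,0],0,0.198]]'

```text
time: 14.88
eef_pos: [0.4925, 0.3376, 0.0333]
tcp_rot: [2.316, -2.123, 0.0]
contact_force: [-0.1, -0.1, 0.2]
gripper_width: 0.201
```

```bash
python3 -c "
from h import *;look('12')"
```

```text
shift [-0.0006  0.0006  0.0293] twist 0.09 t 14.875 pos [0.4925 0.3376 0.0333] rot [ 2.316 -2.123  0.   ] F [-0.1 -0.1  0.2] g 0.201 q7 2.41
```

View pics/m12.png

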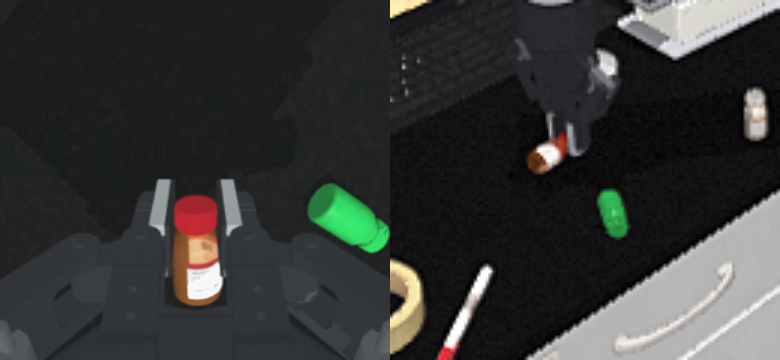

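Request:
send_rows --motion '[[[0,0,0],0,0.2],[[0,0,0],0,0.202],[[0,0,0],0,0.202]]'

```text
time: 15.35
eef_pos: [0.4925, 0.3376, 0.0333]
tcp_rot: [2.316, -2.123, 0.0]
contact_force: [-0.9, 0.0, -0.2]
gripper_width: 0.201
```

```bash
python3 -c "
from h import *;look('13')"
```

```text
shift [-0.0006  0.0006  0.0293] twist 0.09 t 15.35 pos [0.4925 0.3376 0.0333] rot [ 2.316 -2.123  0.   ] F [-0.9  0.  -0.2] g 0.201 q7 2.41
```

View pics/m13.png

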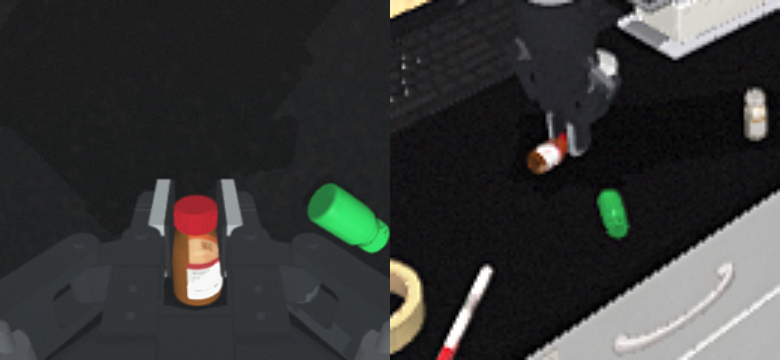

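Request:
send_rows --motion '[[[0,0,0],0,0.204],[[0,0,0],0,0.206],[[0,0,0],0,0.206]]'

```text
time: 15.82
eef_pos: [0.4925, 0.3376, 0.0333]
tcp_rot: [2.316, -2.123, 0.0]
contact_force: [-0.2, 0.3, 0.3]
gripper_width: 0.207
```

```bash
python3 -c "
from h import *;look('14')"
```

```text
shift [-0.0006  0.0006  0.0293] twist 0.09 t 15.825 pos [0.4925 0.3376 0.0333] rot [ 2.316 -2.123  0.   ] F [-0.2  0.3  0.3] g 0.207 q7 2.41
```

View pics/m14.png

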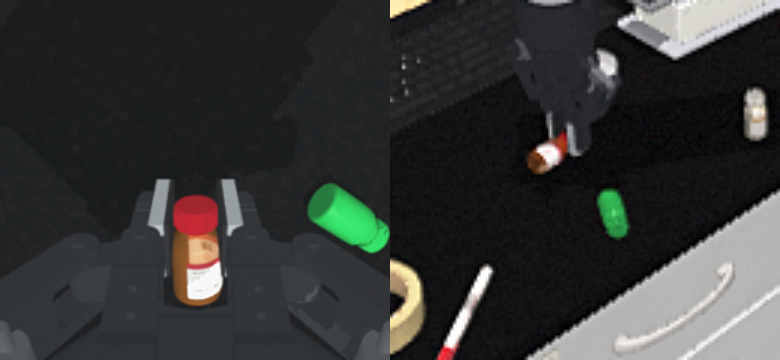

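Request:
send_rows --motion '[[[0,0,0],0,0.209],[[0,0,0],0,0.211]]'

```text
time: 16.18
eef_pos: [0.4925, 0.3376, 0.0333]
tcp_rot: [2.316, -2.123, 0.0]
contact_force: [0.7, -0.2, -0.2]
gripper_width: 0.211
```

```bash
python3 -c "
from h import *;look('15')"
```

```text
shift [-0.0006  0.0006  0.0293] twist 0.09 t 16.175 pos [0.4925 0.3376 0.0333] rot [ 2.316 -2.123  0.   ] F [ 0.7 -0.2 -0.2] g 0.211 q7 2.41
```

View pics/m15.png

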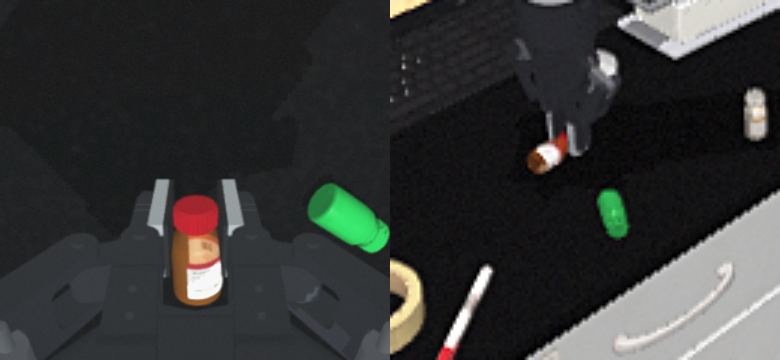

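```bash
python3 - <<'E'
from h import *
w=dict(np.load("wrist15.npz")); s=dict(np.load("scene15.npz")); s0=dict(np.load("scene0.npz"))
for z in (.011,.041):
    for p in ((.492,.338),(.4878,.3862)):
        a=proj(w,[*p,z],True); b=proj(s,[*p,z]); print(z,p,"wrist crop",(a-100)*1.3,"scene crop",(b-[140,200])*3+[390,0])
E
```

```text
0.011 (0.492, 0.338) wrist crop [196.89103097 173.67091731] scene crop [569.4498098  164.78003787]
0.011 (0.4878, 0.3862) wrist crop [196.63634569 255.49415765] scene crop [532.32105637 189.39791754]
0.041 (0.492, 0.338) wrist crop [197.27049926 205.99257536] scene crop [566.97279926 139.08577265]
0.041 (0.4878, 0.3862) wrist crop [196.90204969 294.00476227] scene crop [529.36590877 163.31405471]
```

The vial is indeed lifted (about 30 mm) and level. 18 mm of cap is an opening of 0.212, so the grip is now near its slip threshold. I'll creep on.

Request:
send_rows --motion '[[[0,0,0],0,0.213],[[0,0,0],0,0.213]]'

```text
time: 16.52
eef_pos: [0.4925, 0.3377, 0.0333]
tcp_rot: [2.316, -2.123, 0.0]
contact_force: [0.3, 0.3, 0.6]
gripper_width: 0.214
```

```bash
python3 -c "
from h import *;look('16')"
```

```text
shift [-0.0006  0.0006  0.0293] twist 0.09 t 16.525 pos [0.4925 0.3377 0.0333] rot [ 2.316 -2.123  0.   ] F [0.3 0.3 0.6] g 0.214 q7 2.41
```

View pics/m16.png

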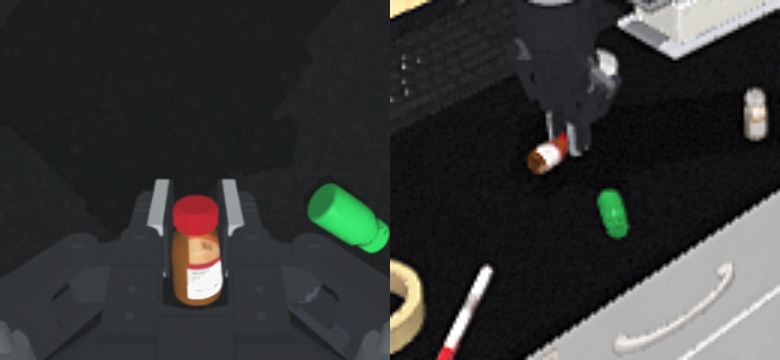

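Request:
send_rows --motion '[[[0,0,0],0,0.216],[[0,0,0],0,0.218]]'

```text
time: 16.88
eef_pos: [0.4925, 0.3377, 0.0333]
tcp_rot: [2.316, -2.123, 0.0]
contact_force: [-0.4, -0.9, -0.0]
gripper_width: 0.221
```

```bash
python3 -c "
from h import *;look('17')"
```

```text
shift [-0.0006  0.0006  0.0293] twist 0.1 t 16.875 pos [0.4925 0.3377 0.0333] rot [ 2.316 -2.123  0.   ] F [-0.4 -0.9 -0. ] g 0.221 q7 2.41
```

View pics/m17.png

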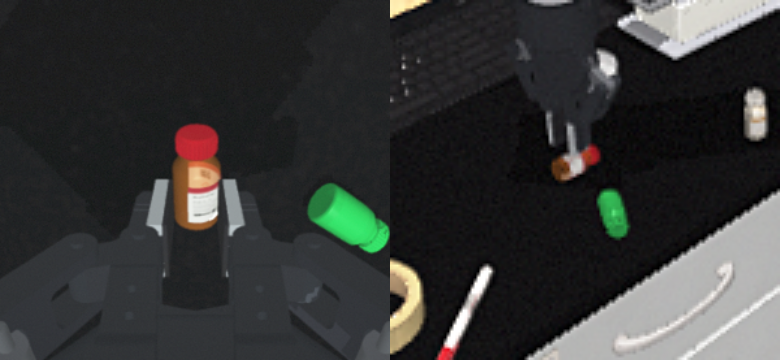

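The grip released without pivoting, so the vial slid about 30 mm toward the robot's right and lies on the bench (wrist crop cap at (197,140), base at (197,225)). Gravity pivoting doesn't work here.

New plan: grip near the base, lay the cap on the block's front rail, and push it upright against the block front. I'll turn the wrist first so joint 7 stays in range.

Request:
send_rows --motion '[[[0,0,-0.03],0,0.3],[[0.02,0,-0.04],0,0.4],[[0,0,0],10.6,0.4],[[0,0,0],10.6,0.4],[[0,0,0],10.6,0.4],[[0,0,0],10.6,0.4],[[0,0,0],10.6,0.4],[[0,0,0],10.6,0.4],[[0,0,0],10.6,0.4],[[0,0,0],10.6,0.4],[[0,0,0],10.6,0.4],[[0,0,0],10.6,0.4],[[0,0,0],10.6,0.4],[[0,0,0],10.6,0.4],[[0,0,0],10.6,0.4],[[0,0,0],10.6,0.4],[[0,0,0],10.6,0.4],[[0,0,0],10.6,0.4],[[0,0,0],10.4,0.4],[[0,0,0],0,0.4]]'

```text
time: 19.48
eef_pos: [0.494, 0.3179, 0.1032]
tcp_rot: [2.121, 2.317, -0.0]
contact_force: [-0.3, -0.5, -0.2]
gripper_width: 0.401
```

```bash
python3 - <<'E'
from h import *
to([0.49,0.36,0.004],[.996,.085])
cap("wrist","wrist18");cap("side","side18")
crop(cv2.imread("pics/wrist18.png"),0,0,512,384,1.5,"w18")
E
```

```text
shift [ 0.0423 -0.0003  0.0992] twist 0.17 t 19.475 pos [0.494  0.3179 0.1032] rot [ 2.121  2.317 -0.   ] F [-0.3 -0.5 -0.2] g 0.401 q7 -0.26
```

View pics/w18.png

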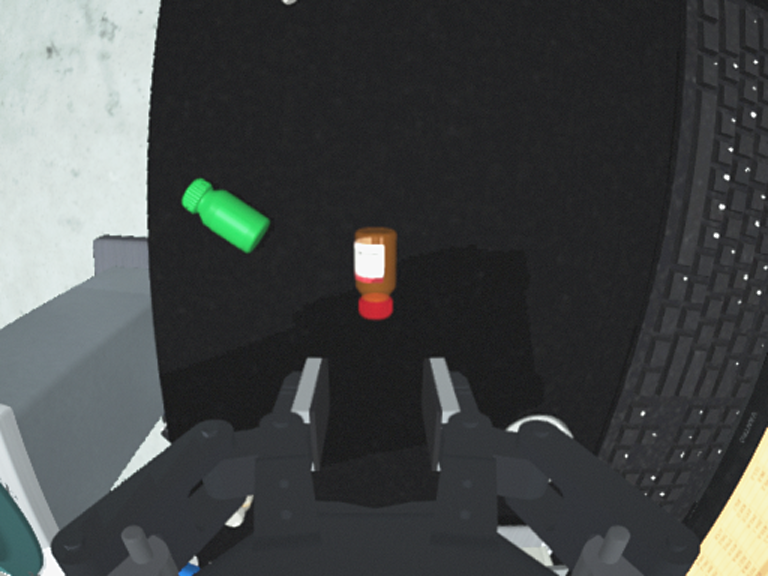

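The wrist view now shows the vial's base end at (376,230) and cap at (376,318), lined up with the jaws.

```bash
python3 - <<'E'
from h import *
c=dict(np.load("wrist18.npz"))
im=c["img"]; h=cv2.cvtColor(im,cv2.COLOR_BGR2HSV)
sub=np.zeros(im.shape[:2],bool); sub[145:216,230:270]=1
m=((h[...,2]>60)&(h[...,1]>90)|(h[...,2]>120))&sub
ys,xs=np.nonzero(m); pts=np.array([onz(c,x,y,.011,True)[:2] for x,y in zip(xs,ys)])
mu=pts.mean(0); U,S,V=np.linalg.svd(pts-mu); a=V[0]*np.sign(-V[0][1])
p=(pts-mu)@a; print(mu,a,p.min(),p.max(),"base",mu+a*p.min(),"cap",mu+a*p.max())
b=mu+a*p.min()
# better: cap end ray hits z~.011 well
capt=mu+a*p.max()
for d in (.012,.013): to([*(b+a*d),.004],[-a[1],a[0]])
E
```

```text
[0.49292076 0.33517116] [ 0.09195018 -0.99576361] -0.024488810888663108 0.028379883246803322 base [0.49066901 0.35955623] cap [0.49553029 0.30691151]
shift [0.0299 0.0004 0.0993] twist -0.03 t 19.575 pos [0.4941 0.3179 0.1033] rot [ 2.117  2.321 -0.   ] F [-0.2  0.4 -0.2] g 0.401 q7 -0.26
shift [0.0289 0.0004 0.0993] twist -0.03 t 19.575 pos [0.4941 0.3179 0.1033] rot [ 2.117  2.321 -0.   ] F [-0.2  0.4 -0.2] g 0.401 q7 -0.26
```

Request:
send_rows --motion '[[[0.014,0,0.02],0,0.4],[[0.014,0,0.03],0,0.4],[[0,0,0.03],0,0.38],[[0,0,0.014],0,0.36],[[0,0,0.005],0,0.32],[[0,0,0],0,0.28],[[0,0,0],0,0.25],[[0,0,0],0,0.235],[[0,0,0],0,0.235]]'

```text
time: 20.7
eef_pos: [0.4922, 0.3459, 0.005]
tcp_rot: [2.123, 2.316, 0.002]
contact_force: [-0.5, -0.7, 7.7]
gripper_width: 0.241
```

```bash
python3 - <<'E'
from h import *
to([0.49,0.346,0.004],[.996,.092])
cap("wrist","wrist19")
crop(cv2.imread("pics/wrist19.png"),100,100,400,384,2,"w19")
E
```

```text
shift [ 0.0003 -0.0022  0.001 ] twist -0.3 t 20.7 pos [0.4922 0.3459 0.005 ] rot [2.123e+00 2.316e+00 2.000e-03] F [-0.5 -0.7  7.7] g 0.241 q7 -0.24
```

View pics/w19.png

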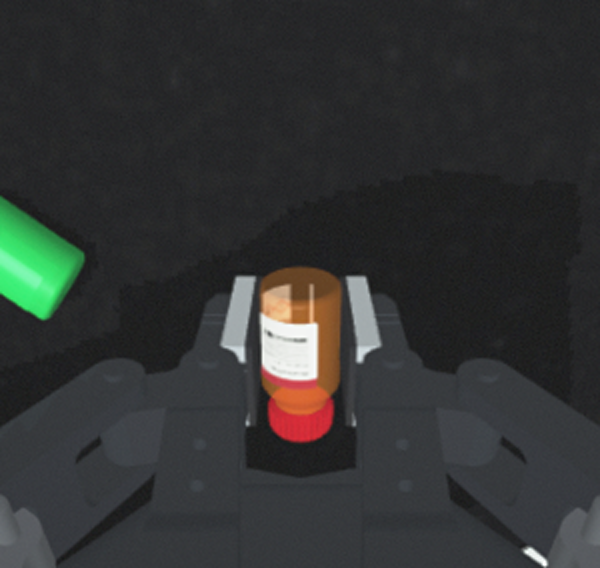

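```bash
python3 - <<'E'
from h import *
t=np.load("chil.npy"); print(t)
co,si=np.cos(t[2]),np.sin(t[2])
w=lambda x,y:(t[0]+co*x-si*y,t[1]+si*x+co*y)
print(w(-.066,.12))
to([*w(-.066,.12),.1],[-si,co])
E
```

```text
[ 0.60958591 -0.05333995 -0.04587088]
(np.float64(0.5491579068509429), np.float64(0.06956023788173227))
shift [-0.2802  0.0328 -0.0951] twist -82.39 t 20.75 pos [0.4923 0.3459 0.005 ] rot [2.123e+00 2.316e+00 2.000e-03] F [-0.5 -0.5  6.9] g 0.242 q7 -0.24
```

Request:
send_rows --motion '[[[0,0,-0.02],0,0.235],[[0,0,-0.045],0,0.235],[[0,0,-0.05],0,0.235],[[-0.02,0,0],0,0.235],[[-0.04,0.003,0],0,0.235],[[-0.045,0.003,0],0,0.235],[[-0.045,0.003,0],0,0.235],[[-0.045,0.003,0],0,0.235],[[-0.045,0.001,0],0,0.235],[[-0.03,0,0],0,0.235],[[-0.01,0,0],0,0.235],[[0,0,0],-10.3,0.235],[[0,0,0],-10.3,0.235],[[0,0,0],-10.3,0.235],[[0,0,0],-10.3,0.235],[[0,0,0],-10.3,0.235],[[0,0,0],-10.3,0.235],[[0,0,0],-10.3,0.235],[[0,0,0],-10.3,0.235],[[0,0,0],0,0.235]]'

```text
time: 23.25
eef_pos: [0.5289, 0.0682, 0.1196]
tcp_rot: [-0.073, -3.141, -0.0]
contact_force: [-0.8, -0.1, 0.0]
gripper_width: 0.239
```

```bash
python3 - <<'E'
from h import *
t=np.load("chil.npy")
co,si=np.cos(t[2]),np.sin(t[2])
w=lambda x,y:(t[0]+co*x-si*y,t[1]+si*x+co*y)
to([*w(-.066,.12),.1],[-si,co])
cap("wrist","wrist20");cap("side","side20");cap("scene","scene20")
a=cv2.resize(cv2.imread("pics/wrist20.png")[60:384,60:450],None,fx=1.,fy=1.)
b=cv2.resize(cv2.imread("pics/scene20.png")[140:260,190:320],None,fx=3,fy=3)
cv2.imwrite("pics/m20.png",np.hstack([a[:324,:390],b[:324,:390]]))
crop(cv2.imread("pics/side20.png"),190,90,320,265,3.4,"s20")
E
```

```text
shift [-0.0202  0.0023  0.0196] twist -0.02 t 23.25 pos [0.5289 0.0682 0.1196] rot [-0.073 -3.141 -0.   ] F [-0.8 -0.1  0. ] g 0.239 q7 1.44
```

View pics/m20.png

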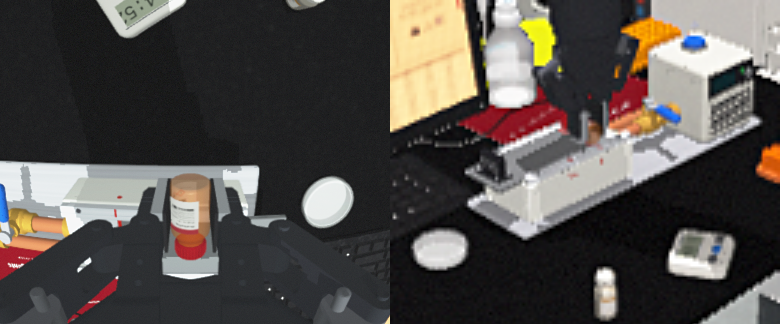

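View pics/s20.png

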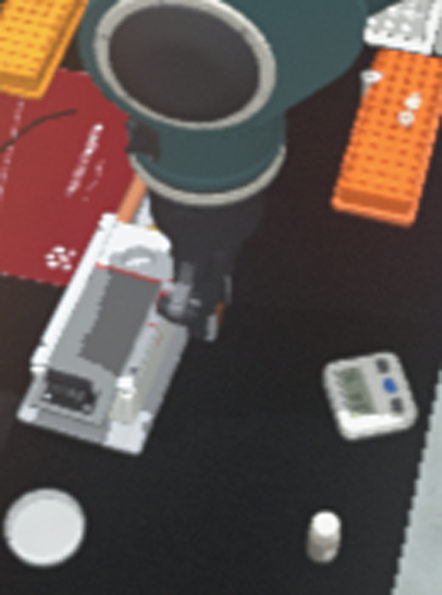

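Request:
send_rows --motion '[[[-0.01,0.001,0.01],0,0.24],[[-0.01,0.001,0.02],0,0.24],[[0,0,0.012],0,0.242],[[0,0,0.006],0,0.245],[[0,0,0.005],0,0.245],[[0,0,0.005],0,0.245],[[0,0,0],0,0.245]]'

```text
time: 24.28
eef_pos: [0.5491, 0.069, 0.0613]
tcp_rot: [0.072, 3.141, 0.0]
contact_force: [-0.2, 1.4, 1.2]
gripper_width: 0.243
```

```bash
cat >> h.py <<'E'
def lk(k):
    t=np.load("chil.npy"); co,si=np.cos(t[2]),np.sin(t[2])
    w=lambda x,y:(t[0]+co*x-si*y,t[1]+si*x+co*y)
    to([*w(-.04,.12),.066],[-si,co])
    cap("wrist",f"wrist{k}");cap("scene",f"scene{k}")
    a=cv2.imread(f"pics/wrist{k}.png")[60:384,60:450]
    b=cv2.resize(cv2.imread(f"pics/scene{k}.png")[145:227,200:297],None,fx=4,fy=4)
    cv2.imwrite(f"pics/m{k}.png",np.hstack([a[:324,:390],b[:324]]))
E
python3 -c "
from h import *;lk('21')"
```

```text
shift [-0.026   0.0006 -0.0047] twist -0.0 t 24.275 pos [0.5491 0.069  0.0613] rot [0.072 3.141 0.   ] F [-0.2  1.4  1.2] g 0.243 q7 1.48
```

View pics/m21.png

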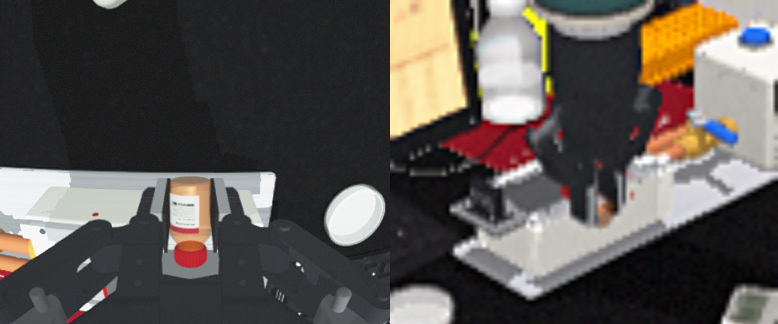

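Request:
send_rows --motion '[[[-0.001,0,0.004],0,0.245],[[-0.001,0,0.004],0,0.245],[[-0.001,0,0.004],0,0.245],[[-0.001,0,0.003],0,0.245],[[0,0,0],0,0.245]]'

```text
time: 25.0
eef_pos: [0.5527, 0.0686, 0.0459]
tcp_rot: [-0.072, -3.14, 0.0]
contact_force: [-4.2, 1.0, 1.1]
gripper_width: 0.247
```

```bash
python3 -c "
from h import *;lk('22')"
```

```text
shift [-0.0224  0.0008 -0.0202] twist -0.0 t 25.0 pos [0.5527 0.0686 0.0459] rot [-0.072 -3.14   0.   ] F [-4.2  1.   1.1] g 0.247 q7 1.48
```

View pics/m22.png

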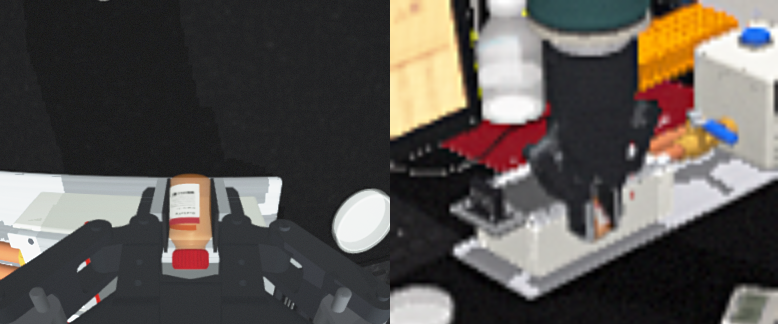

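It's rotating. I'll keep going, down a little and then in toward the block face.

Request:
send_rows --motion '[[[-0.001,0,0.003],0,0.245],[[-0.002,0,0.003],0,0.245],[[-0.002,0,0.001],0,0.245],[[-0.002,0,0],0,0.245],[[0,0,0],0,0.245]]'

```text
time: 25.72
eef_pos: [0.5583, 0.0683, 0.0386]
tcp_rot: [-0.072, -3.137, 0.001]
contact_force: [-13.0, 0.5, 1.6]
gripper_width: 0.248
```

```bash
python3 -c "
from h import *;lk('23')"
```

```text
shift [-0.0167  0.0008 -0.0275] twist 0.01 t 25.725 pos [0.5583 0.0683 0.0386] rot [-7.200e-02 -3.137e+00  1.000e-03] F [-13.    0.5   1.6] g 0.248 q7 1.49
```

View pics/m23.png

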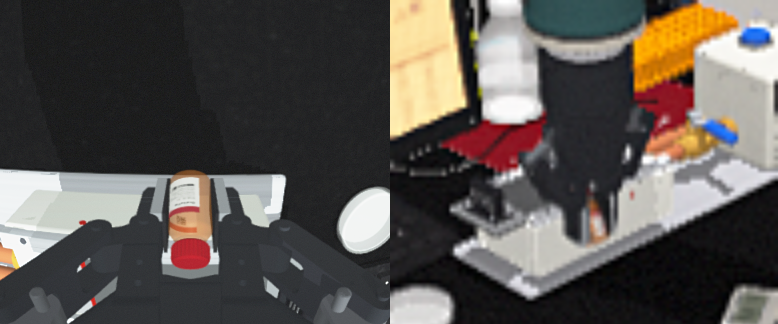

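Request:
send_rows --motion '[[[0,0,0],0,0.252],[[-0.001,0,0],0,0.252],[[-0.001,0,0],0,0.252],[[-0.001,0,0],0,0.252],[[0,0,0],0,0.252]]'

```text
time: 26.45
eef_pos: [0.5633, 0.0682, 0.0394]
tcp_rot: [0.072, 3.14, -0.0]
contact_force: [-2.6, 0.8, -0.6]
gripper_width: 0.253
```

```bash
python3 -c "
from h import *;lk('24')
cap('side','side24');crop(cv2.imread('pics/side24.png'),190,90,320,265,3.4,'s24')
c=dict(np.load('wrist24.npz'));crop(c['img'],190,200,320,340,4,'w24')"
```

```text
shift [-0.0118  0.0007 -0.0266] twist -0.0 t 26.45 pos [0.5633 0.0682 0.0394] rot [ 0.072  3.14  -0.   ] F [-2.6  0.8 -0.6] g 0.253 q7 1.49
```

View pics/m24.png

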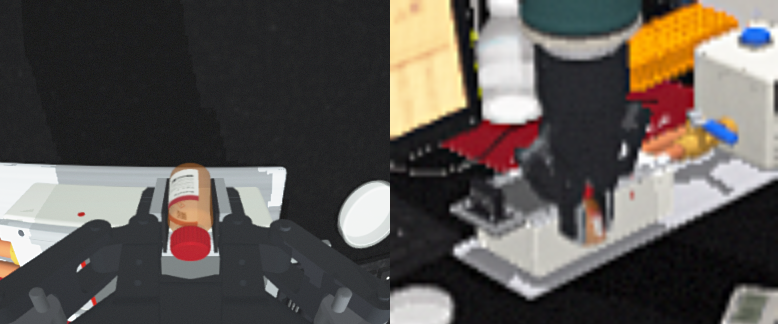

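View pics/w24.png

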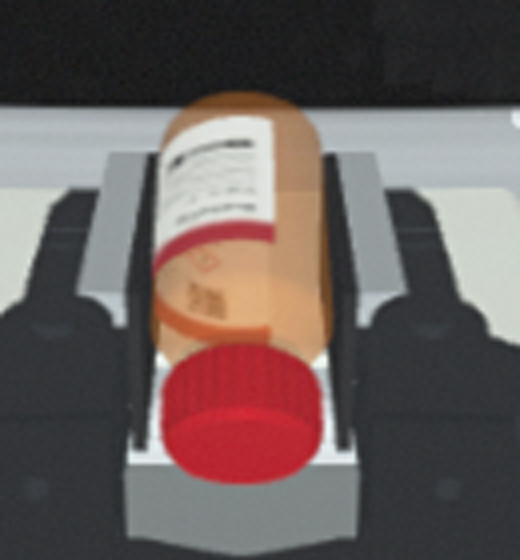

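```bash
cat >> h.py <<'E'
def onplane(c,u,v,p0,n):
    o,d=ray(c,u,v,True); return o+d*(np.dot(np.array(p0)-o,n)/np.dot(d,n))
E
python3 - <<'E'
from h import *
c=dict(np.load('wrist24.npz')); p0=[.5633,.0682,.04]; n=np.array([.045,.999,0])
# axis appears off-centre in image; plane approx vertical view -> poorly conditioned; use scene view instead
s=dict(np.load('scene24.npz'))
im=s['img'][145:227,200:297]; cv2.imwrite('pics/sc24.png',cv2.resize(im[20:70,30:80],None,fx=10,fy=10,interpolation=cv2.INTER_CUBIC))
E
```

```text
(no output)
```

View pics/sc24.png

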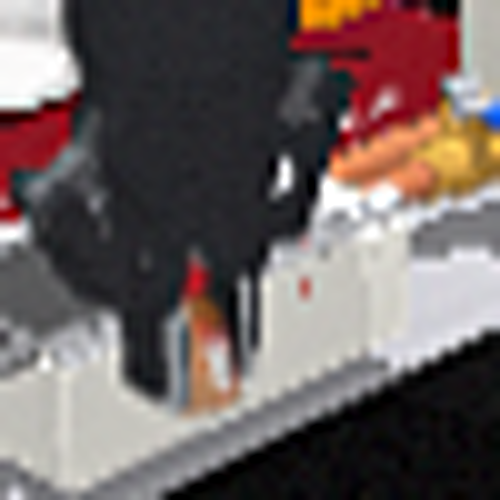

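```bash
python3 - <<'E'
from h import *
s=dict(np.load('scene24.npz')); p0=np.array([.5633,.0682,.04]); n=np.array([.045,.999,0])
def pl(u,v):
    o,d=ray(s,u/10+229.55,v/10+164.55); return o+d*(np.dot(p0-o,n)/np.dot(d,n))
a=pl(197,265);b=pl(212,407);print(a,b,a-b,np.degrees(np.arctan2((a-b)[2],(a-b)[0])))
# wrist check: project hypotheses of cap centre for tilt angles, pivot at TCP+6mm, 12.5mm from base
w=dict(np.load('wrist24.npz'))
for th in (40,50,60,70,80,90):
    u=np.array([np.cos(np.radians(th)),-.045*np.cos(np.radians(th)),np.sin(np.radians(th))]); P=np.array([.5633,.0682,.0455])
    print(th,(proj(w,P+u*.0355,True)-[190,200])*4,(proj(w,P-u*.0125,True)-[190,200])*4)
E
```

```text
[0.55804271 0.06843682 0.08723578] [0.55277473 0.06867411 0.0358548 ] [ 0.00526798 -0.0002373   0.05138099] 84.14604815813541
40 [225.83041204 504.78123993] [226.37831774 142.47110633]
50 [225.26190116 503.42086663] [226.54389682 147.69407776]
60 [224.668338   493.03680362] [226.69399666 155.31590629]
70 [224.07279273 472.83661317] [226.82549503 165.05063999]
80 [223.50633425 442.41666021] [226.935927   176.58170965]
90 [223.00697651 402.00448241] [227.0234038  189.57146845]
```

The vial is now about 80-84° upright in the jaws (cap up). I'll back off to open bench and set it down.

Request:
send_rows --motion '[[[0.01,0,0],0,0.25],[[0.02,0,0],0,0.25],[[0.03,0,0],0,0.25],[[0.02,0,0],0,0.25],[[0,0,0.01],0,0.25],[[0,0,0.01],0,0.25],[[0,0,0.006],0,0.25],[[0,0,0],0,0.25]]'

```text
time: 27.6
eef_pos: [0.4831, 0.0717, 0.0126]
tcp_rot: [-0.072, -3.14, 0.001]
contact_force: [0.3, -0.7, -0.8]
gripper_width: 0.252
```

```bash
python3 -c "
from h import *;lk('25')
c=dict(np.load('wrist25.npz'));crop(c['img'],190,150,320,340,3,'w25')
s=dict(np.load('scene25.npz'));crop(s['img'],220,170,290,240,8,'sc25')"
```

```text
shift [-0.0921  0.0009 -0.0535] twist -0.01 t 27.6 pos [0.4831 0.0717 0.0126] rot [-7.20e-02 -3.14e+00  1.00e-03] F [ 0.3 -0.7 -0.8] g 0.252 q7 1.47
```

View pics/w25.png

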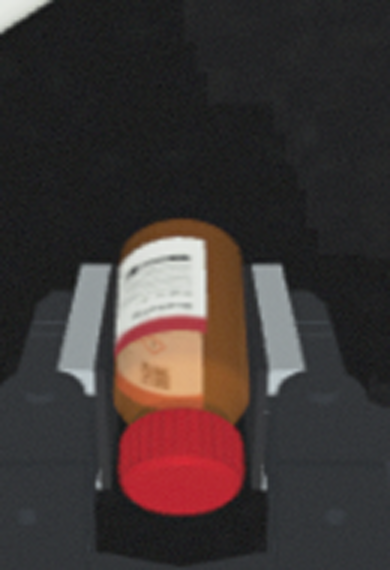

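View pics/sc25.png

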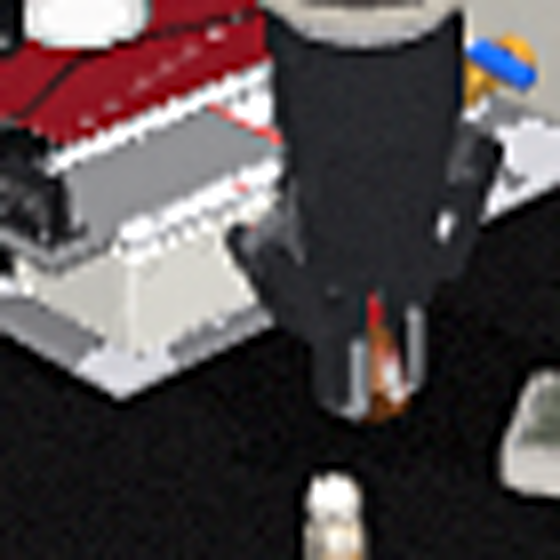

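Request:
send_rows --motion '[[[0,0,0.003],0,0.252],[[0,0,0.002],0,0.254],[[0,0,0.002],0,0.256],[[0,0,0.001],0,0.256],[[0,0,0],0,0.256]]'

```text
time: 28.32
eef_pos: [0.4831, 0.0719, 0.0052]
tcp_rot: [-0.072, -3.141, 0.0]
contact_force: [0.1, 0.6, -1.0]
gripper_width: 0.255
```

```bash
python3 -c "
from h import *;lk('26')
c=dict(np.load('wrist26.npz'));crop(c['img'],190,150,320,340,3,'w26')
s=dict(np.load('scene26.npz'));crop(s['img'],220,170,290,240,8,'sc26')"
```

```text
shift [-0.0921  0.0007 -0.0608] twist 0.0 t 28.325 pos [0.4831 0.0719 0.0052] rot [-0.072 -3.141  0.   ] F [ 0.1  0.6 -1. ] g 0.255 q7 1.47
```

View pics/w26.png

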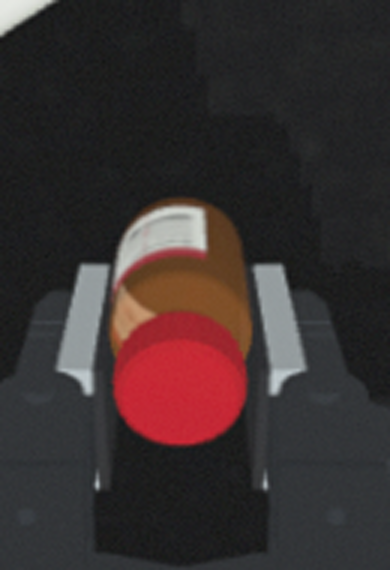

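View pics/sc26.png

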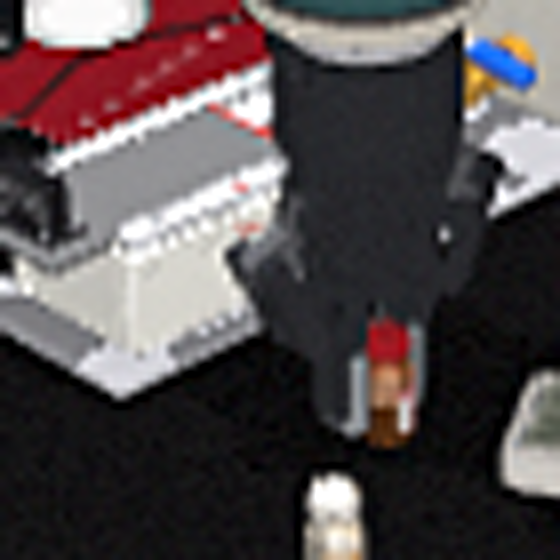

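Pressing it onto the bench squared it up: the cap top shows as a full disc at (180,378) and it stands vertical in the scene view. I'll release and rise.

Request:
send_rows --motion '[[[0,0,0],0,0.27],[[0,0,0],0,0.29],[[0,0,0],0,0.35],[[0,0,0],0,0.45],[[0,0,-0.01],0,0.45],[[0,0,-0.03],0,0.45],[[0,0,-0.04],0,0.45],[[0,0,0],0,0.45]]'

```text
time: 29.42
eef_pos: [0.4847, 0.0723, 0.0883]
tcp_rot: [0.072, 3.136, 0.002]
contact_force: [0.6, 0.0, -0.9]
gripper_width: 0.448
```

```bash
python3 -c "
from h import *;lk('27')
c=dict(np.load('wrist27.npz'));crop(c['img'],100,80,400,384,1.9,'w27')
s=dict(np.load('scene27.npz'));crop(s['img'],220,170,290,240,8,'sc27')"
```

```text
shift [-0.0904  0.0002  0.0228] twist -0.0 t 29.425 pos [0.4847 0.0723 0.0883] rot [7.200e-02 3.136e+00 2.000e-03] F [ 0.6  0.  -0.9] g 0.448 q7 1.43
```

View pics/w27.png

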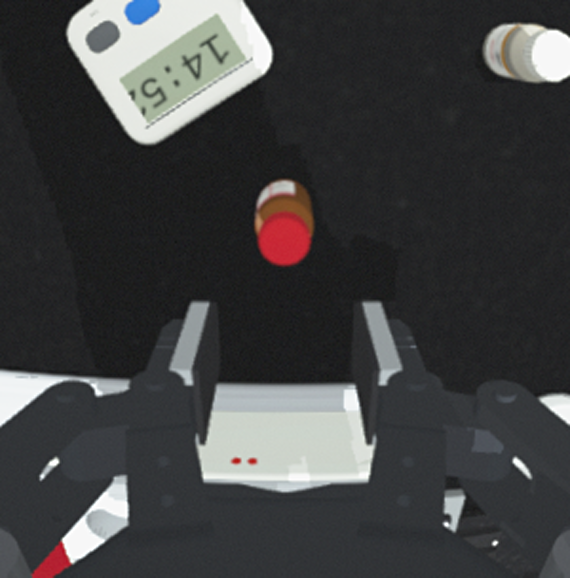

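View pics/sc27.png

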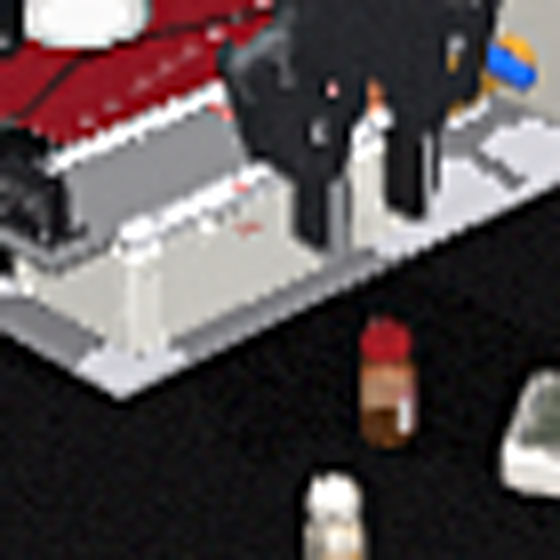

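The amber vial stands free on the bench: upright in the scene view, cap top at (285,238) in the wrist crop. Now to take it from above by the cap.

```bash
python3 - <<'E'
from h import *
c=dict(np.load('wrist27.npz'))
h=cv2.cvtColor(c['img'],cv2.COLOR_BGR2HSV); m=((h[...,0]<8)|(h[...,0]>172))&(h[...,1]>190)&(h[...,2]>170)
m[:, :230]=0;m[:,270:]=0;m[230:]=0;m[:190]=0
ys,xs=np.nonzero(m); (u,v),r=cv2.minEnclosingCircle(np.c_[xs,ys].astype(np.float32)); print(u,v,r,len(xs))
p=onz(c,u,v,.048,True); print(p)
s=dict(np.load('scene27.npz'))
h=cv2.cvtColor(s['img'],cv2.COLOR_BGR2HSV)
m=((h[...,0]<8)|(h[...,0]>172))&(h[...,1]>150)&(h[...,2]>80);m[:, :262]=0;m[:,275:]=0;m[:208]=0;m[216:]=0
ys,xs=np.nonzero(m);print(xs.mean(),ys.mean(),onz(s,xs.mean(),ys.mean(),.044))
to([*p[:2],.039])
E
```

```text
249.2142791748047 205.92857360839844 12.830633163452148 500
[0.47248015 0.07418906 0.048     ]
267.6896551724138 212.55172413793105 [0.47067637 0.07455213 0.044     ]
shift [0.0109 0.0016 0.0468] twist None t 29.525 pos [0.4832 0.072  0.0858] rot [7.20e-02 3.14e+00 1.00e-03] F [-0.3  0.1  0.9] g 0.45 q7 1.43
```

Request:
send_rows --motion '[[[0.011,0.0016,0],0,0.45],[[0,0,0.02],0,0.45],[[0,0,0.017],0,0.4],[[0,0,0.009],0,0.32],[[0,0,0],0,0.25],[[0,0,0],0,0.2],[[0,0,0],0,0.15],[[0,0,0],0,0.15],[[0,0,-0.01],0,0.15],[[0,0,-0.03],0,0.15],[[0,0,-0.04],0,0.15],[[0,0,0],0,0.15]]'

```text
time: 31.02
eef_pos: [0.4737, 0.0743, 0.1224]
tcp_rot: [0.072, 3.136, 0.002]
contact_force: [0.3, 0.0, -0.9]
gripper_width: 0.179
```

```bash
python3 -c "
from h import *;lk('28')
c=dict(np.load('wrist28.npz'));crop(c['img'],100,80,400,384,1.9,'w28')
s=dict(np.load('scene28.npz'));crop(s['img'],220,150,290,220,8,'sc28')"
```

```text
shift [-0.1013 -0.0014  0.0569] twist -0.01 t 31.025 pos [0.4737 0.0743 0.1224] rot [7.200e-02 3.136e+00 2.000e-03] F [ 0.3  0.  -0.9] g 0.179 q7 1.4
```

View pics/w28.png

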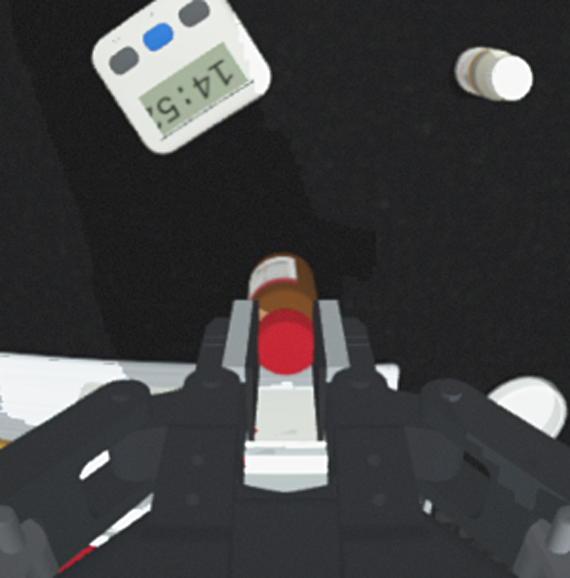

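View pics/sc28.png

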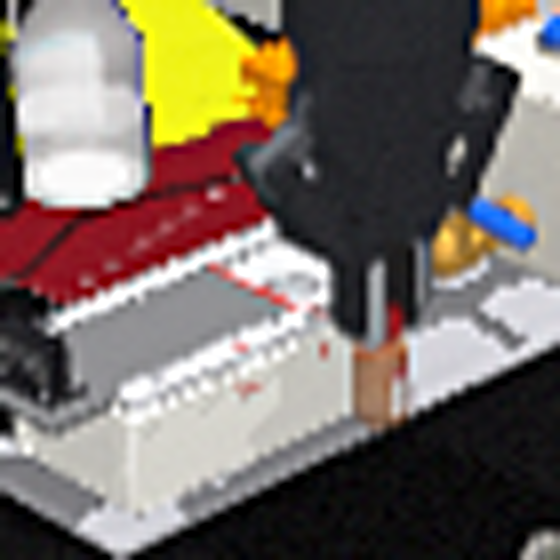

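```bash
python3 -c "
from h import *
c=cap('side','side28');crop(c['img'],190,90,290,225,4.4,'s28')
s=dict(np.load('scene28.npz'));crop(s['img'],240,165,275,200,16,'sc28b')"
```

```text
(no output)
```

View pics/s28.png

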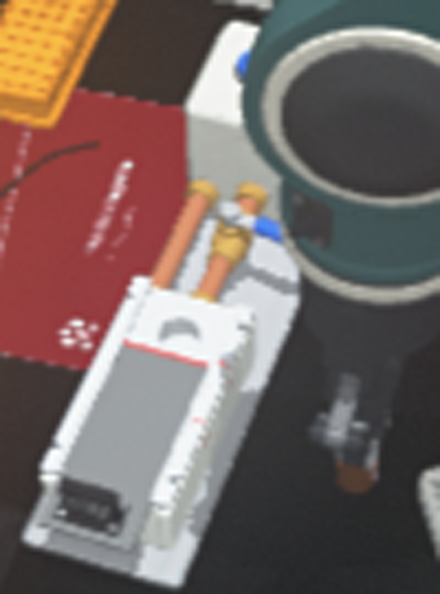

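View pics/sc28b.png

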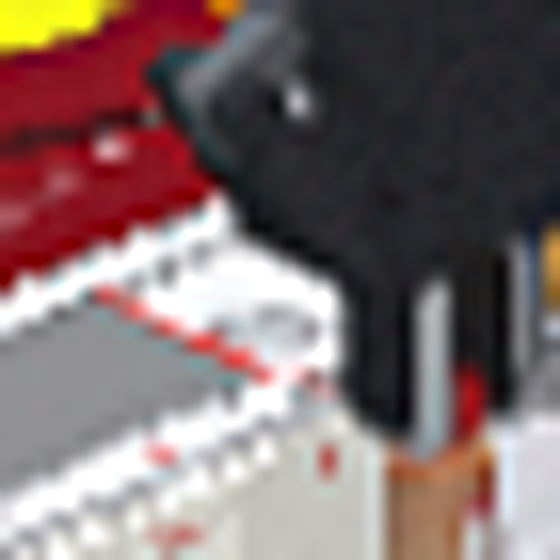

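```bash
python3 - <<'E'
from h import *
t=np.load("chil.npy"); co,si=np.cos(t[2]),np.sin(t[2])
w=lambda x,y:np.array((t[0]+co*x-si*y,t[1]+si*x+co*y))
print("model",w(0,.042))
s=dict(np.load('side28.npz')); f=lambda u,v,z:onz(s,(u+.5)/4.4-.5+190,(v+.5)/4.4-.5+90,z)
print("side",f(180.5,334.5,.058),"top",f(180,318,.058),"L",f(160,337,.058),"R",f(201,337,.058),"mark",f(226,364,.066),"edge",f(125,343,.064),f(207,364,.064))
c=dict(np.load('scene28.npz')); g=lambda u,v,z:onz(c,(u+.5)/16-.5+240,(v+.5)/16-.5+165,z)
print("scene",g(268,327,.058),"edge",g(100,292,.064),g(270,378,.064),"mark1",g(318,385,.066))
# known TCP check: vial cap top via side/wrist calibr offset
w3=dict(np.load('wrist3.npz')); k=lambda u,v,z:onz(w3,(u+.5)/2.6-.5,(v+.5)/2.6-.5+120,z,True)
print("wrist3 L",k(88,275,.058),"bot",k(150,331,.058),"top",k(110,243,.058),"edge",k(149,198,.064),k(194,402,.064),"mark",k(133.5,169,.066))
# fit circle radius 13.5 on rim pts
from scipy.optimize import least_squares
pts=[k(u,v,.058)[:2] for u,v in((88,275),(92,255),(110,243),(97,300),(120,323),(150,331))]
print(least_squares(lambda q:[np.hypot(*(p-q))-.0135 for p in pts],pts[0]+[0,.01]).x)
print("wrist4?")
to([0.61,-.011,.125])
E
```

```text
model [ 0.61151181 -0.01138413]
side [ 0.61098649 -0.01343564  0.058     ] top [ 0.61530476 -0.02584775  0.058     ] L [ 0.62281861 -0.00798228  0.058     ] R [ 0.59794434 -0.01513286  0.058     ] mark [0.57478134 0.006122   0.066     ] edge [0.64063206 0.0066819  0.064     ] [0.58656847 0.00800241 0.064     ]
scene [ 0.60988123 -0.01661024  0.058     ] edge [0.64039989 0.00431435 0.064     ] [0.58528486 0.00780181 0.064     ] mark1 [0.57292833 0.00586311 0.066     ]
wrist3 L [ 0.60688975 -0.02397059  0.058     ] bot [ 0.62333668 -0.00615761  0.058     ] top [ 0.59761439 -0.01196869  0.058     ] edge [0.58398126 0.01058159 0.064     ] [0.64133332 0.00676703 0.064     ] mark [0.57603827 0.00918694 0.066     ]
[ 0.61032942 -0.01036683]
wrist4?
shift [-0.1418 -0.0786 -0.0058] twist None t 31.175 pos [0.4719 0.074  0.1192] rot [-0.072 -3.141  0.   ] F [-0.4  0.4 -0.2] g 0.173 q7 1.4
```

```bash
python3 - <<'E'
from h import *
s=dict(np.load('side28.npz'));c=dict(np.load('scene28.npz'));w=dict(np.load('wrist28.npz'))
# body bottom rim silhouettes, predicted with vial at TCP
P=np.array([.4719,.074]); a=np.linspace(0,2*np.pi,60)
ring=lambda z,r:[np.array([P[0]+r*np.cos(k),P[1]+r*np.sin(k),z]) for k in a]
for n,k,off,sc in (("side",s,(190,90),4.4),("scene",c,(240,165),16)):
    q=np.array([(proj(k,p)-off+.5)*sc-.5 for p in ring(.080,.011)]); print(n,"u",q[:,0].min(),q[:,0].max(),"v",q[:,1].min(),q[:,1].max())
q=np.array([(proj(w,p,True)-[100,80]+.5)*1.9-.5 for p in ring(.128,.009)]); print("wrist capt u",q[:,0].min(),q[:,0].max(),"v",q[:,1].min(),q[:,1].max())
crop(s['img'],255,180,285,210,18,"s28c")
E
```

```text
side u 342.1884213141351 380.0803320984789 v 464.7047467091077 496.9529233380655
scene u 390.2776466944388 502.4147256211372 v 580.050413750063 636.2043843457732
wrist capt u 244.84264271176136 309.9855046604737 v 304.5464957663821 360.66007322029293
```

View pics/s28c.png

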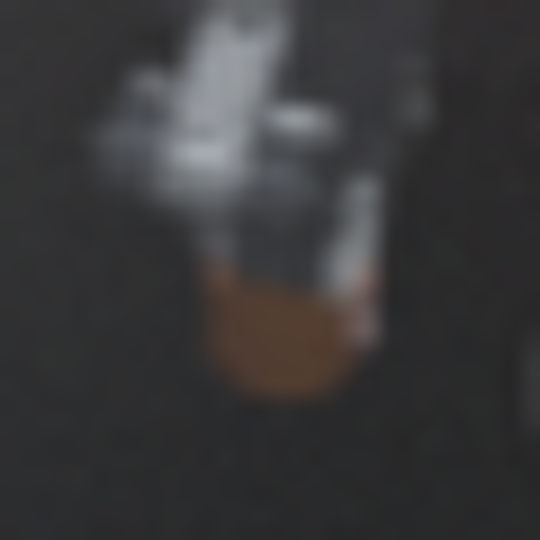

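```bash
python3 - <<'E'
from h import *
w=cap('wrist','wrist29')
to([.61,-.011,.125])
h=cv2.cvtColor(w['img'],cv2.COLOR_BGR2HSV); m=((h[...,0]<8)|(h[...,0]>172))&(h[...,1]>190)&(h[...,2]>140)
m[:, :225]=0;m[:,275:]=0;m[290:]=0;m[:230]=0
ys,xs=np.nonzero(m);print("red u",xs.min(),xs.max(),"v",ys.min(),ys.max(),len(xs),"row widths",[(v,xs[ys==v].min(),xs[ys==v].max()) for v in range(ys.min(),ys.max()+1,4)])
a=np.linspace(0,2*np.pi,60)
for z in (.118,.123,.128):
    q=np.array([proj(w,[.4719+.009*np.cos(k),.074+.009*np.sin(k),z],True) for k in a]); print(z,q.min(0),q.max(0))
print(w["pose"].round(4).tolist())
E
```

```text
shift [-0.142  -0.0785 -0.0063] twist None t 31.225 pos [0.4718 0.0739 0.1188] rot [-7.20e-02 -3.14e+00  1.00e-03] F [ 0.   0.1 -0.4] g 0.175 q7 1.4
red u 236 264 v 243 275 810 row widths [(243, np.int64(247), np.int64(253)), (247, np.int64(240), np.int64(260)), (251, np.int64(237), np.int64(263)), (255, np.int64(237), np.int64(263)), (259, np.int64(236), np.int64(263)), (263, np.int64(236), np.int64(263)), (267, np.int64(237), np.int64(263)), (271, np.int64(237), np.int64(263)), (275, np.int64(244), np.int64(256))]
0.118 [230.21584348 237.17871203] [263.05863991 265.74859341]
0.123 [229.6636367  241.42265333] [263.43658394 270.52213398]
0.128 [229.08288627 245.9176093 ] [263.83429439 275.54715915]
[[0.0451, 0.9495, 0.3105, 0.3925], [0.999, -0.0431, -0.0134, 0.0793], [0.0006, 0.3108, -0.9505, 0.261], [0.0, 0.0, 0.0, 1.0]]
```

```bash
python3 -c "
from h import *
to([.610,-.0117,.122])"
```

```text
shift [-0.142  -0.0792 -0.0033] twist None t 31.225 pos [0.4718 0.0739 0.1188] rot [-7.20e-02 -3.14e+00  1.00e-03] F [ 0.   0.1 -0.4] g 0.175 q7 1.4
```

Request:
send_rows --motion '[[[-0.015,-0.01,-0.005],0,0.15],[[-0.03,-0.018,0],0,0.15],[[-0.035,-0.019,0],0,0.15],[[-0.035,-0.018,0],0,0.15],[[-0.02,-0.01,0],0,0.15],[[-0.007,-0.0042,0],0,0.15],[[0,0,0],0,0.15],[[0,0,0],0,0.15]]'

```text
time: 32.22
eef_pos: [0.6099, -0.0111, 0.1242]
tcp_rot: [-0.071, -3.14, -0.0]
contact_force: [0.9, -1.0, 0.5]
gripper_width: 0.178
```

```bash
python3 -c "
from h import *
to([.610,-.0117,.122])
w=cap('wrist','wrist30');crop(w['img'],150,200,350,384,3.2,'w30')
s=cap('side','side30');crop(s['img'],200,120,270,190,8,'s30')"
```

```text
shift [-0.0001 -0.0006  0.0022] twist None t 32.225 pos [ 0.6099 -0.0111  0.1242] rot [-0.071 -3.14  -0.   ] F [ 0.9 -1.   0.5] g 0.178 q7 1.63
```

View pics/w30.png

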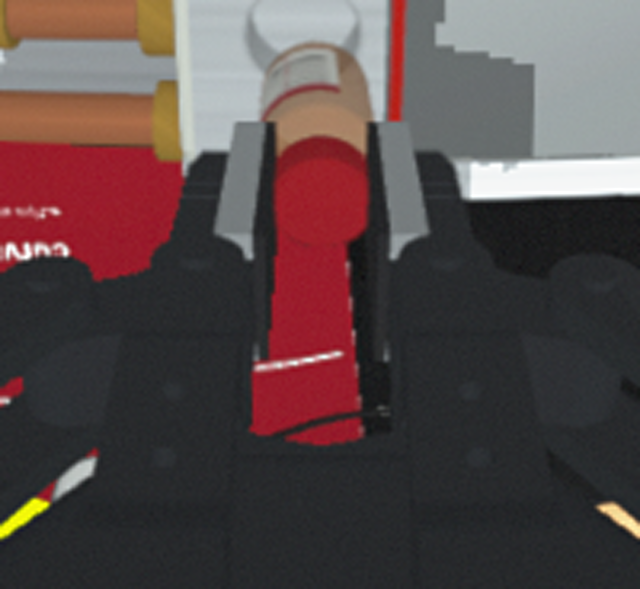

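View pics/s30.png

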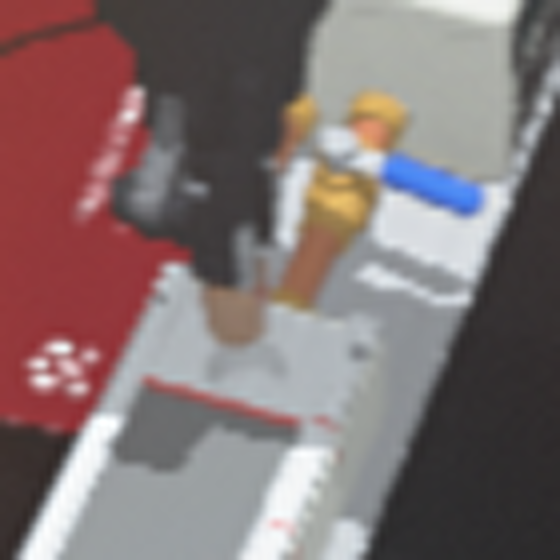

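```bash
python3 - <<'E'
from h import *
w=dict(np.load('wrist30.npz')); T=np.array([.6099,-.0111]); print(w['pose'].round(4).tolist())
cv=lambda u,v:((u+.5)/3.2-.5+150,(v+.5)/3.2-.5+200)
for u,v in ((247,20),(360,20),(303.5,20)): print(onz(w,*cv(u,v),.058,True))
for z in (.058,.085,.133): print("TCP line",z,(proj(w,[*T,z],True)-[150,200]+.5)*3.2-.5)
a=np.linspace(0,2*np.pi,80)
for y in (-.0111,-.0125,-.0145,-.0165):
    q=np.array([(proj(w,[.610+.0135*np.cos(k),y+.0135*np.sin(k),.058],True)-[150,200]+.5)*3.2-.5 for k in a]); print(y,"rim",q.min(0).round(),q.max(0).round())
q=np.array([(proj(w,[T[0]+.011*np.cos(k),T[1]+.011*np.sin(k),.085],True)-[150,200]+.5)*3.2-.5 for k in a]); print("base pred",q.min(0).round(),q.max(0).round())
crop(w['img'],200,150,290,230,7,"w30b")
s=dict(np.load('side30.npz'))
q=np.array([(proj(s,[T[0]+.011*np.cos(k),T[1]+.011*np.sin(k),.085])-[200,120]+.5)*8-.5 for k in a]); print("side base pred",q.min(0).round(),q.max(0).round())
for y in (-.0111,-.0145):
    q=np.array([(proj(s,[.610+.0135*np.cos(k),y+.0135*np.sin(k),.058])-[200,120]+.5)*8-.5 for k in a]); print("side rim",y,q.min(0).round(),q.max(0).round())
crop(s['img'],215,145,245,175,18,"s30b")
E
```

```text
[[0.0447, 0.9496, 0.3103, 0.5305], [0.999, -0.0427, -0.0131, -0.0059], [0.0008, 0.3106, -0.9506, 0.266], [0.0, 0.0, 0.0, 1.0]]
[ 0.60628034 -0.02641618  0.058     ]
[ 6.07453526e-01 -7.82766839e-05  5.80000000e-02]
[ 0.60685726 -0.0132329   0.058     ]
TCP line 0.058 [313.26303876  31.80336934]
TCP line 0.085 [312.38710286  78.21658403]
TCP line 0.133 [310.19433318 197.03775819]
-0.0111 rim [256. -23.] [371.  85.]
-0.0125 rim [250. -23.] [365.  85.]
-0.0145 rim [241. -22.] [356.  85.]
-0.0165 rim [233. -22.] [348.  86.]
base pred [259.  29.] [365. 126.]
side base pred [213. 301.] [278. 353.]
side rim -0.0111 [210. 343.] [288. 406.]
side rim -0.0145 [213. 336.] [291. 398.]
```

View pics/w30b.png

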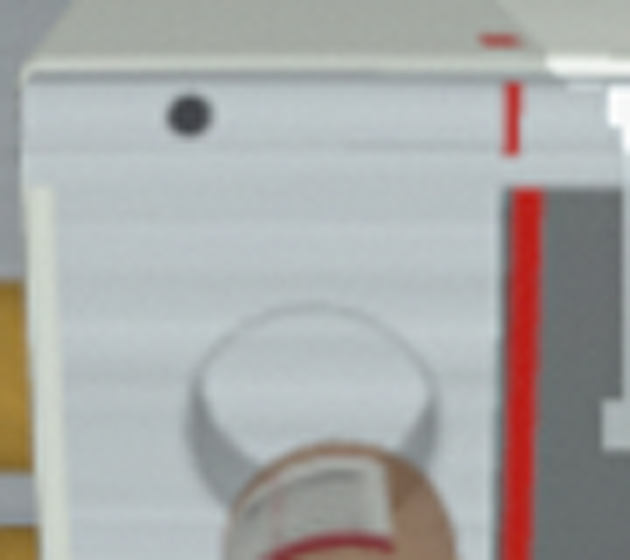

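View pics/s30b.png

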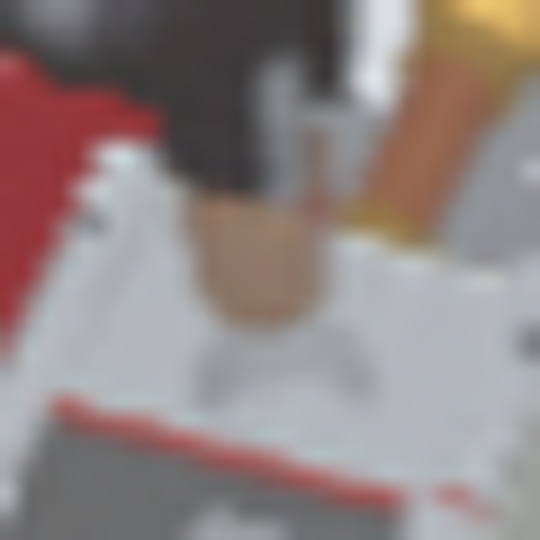

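The wrist view shows the well rim centred at column 244 and the vial base at 248. The side view disagrees somewhat in y, so I'll go lower and look again with base and rim at nearly the same height.

Request:
send_rows --motion '[[[0.0025,-0.0015,0.005],0,0.15],[[0,0,0.009],0,0.15],[[0,0,0.005],0,0.15],[[0,0,0],0,0.15],[[0,0,0],0,0.15]]'

```text
time: 32.95
eef_pos: [0.608, -0.013, 0.1054]
tcp_rot: [0.072, 3.141, -0.0]
contact_force: [-0.0, 0.3, -0.6]
gripper_width: 0.182
```

```bash
python3 -c "
from h import *
to([.610,-.0117,.122])
w=cap('wrist','wrist31');crop(w['img'],200,150,290,230,7,'w31b')
s=cap('side','side31');crop(s['img'],215,145,245,175,18,'s31b')
s=cap('scene','scene31');crop(s['img'],245,165,275,195,18,'sc31b')"
```

```text
shift [-0.002   0.0014 -0.0166] twist None t 32.95 pos [ 0.608  -0.013   0.1054] rot [ 0.072  3.141 -0.   ] F [-0.   0.3 -0.6] g 0.182 q7 1.63
```

View pics/w31b.png

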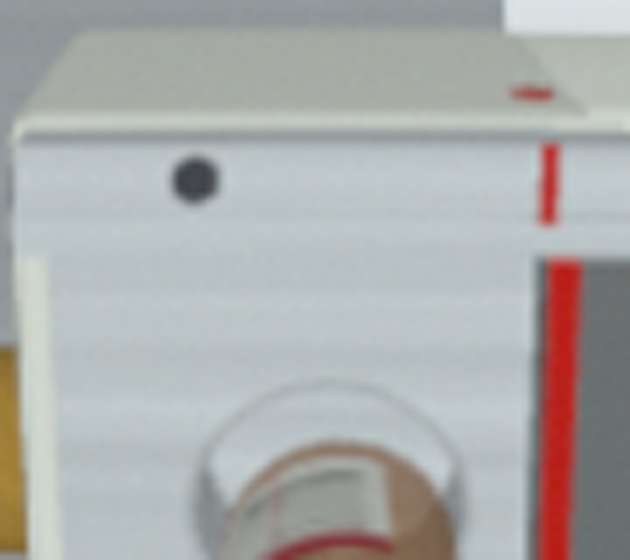

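View pics/s31b.png

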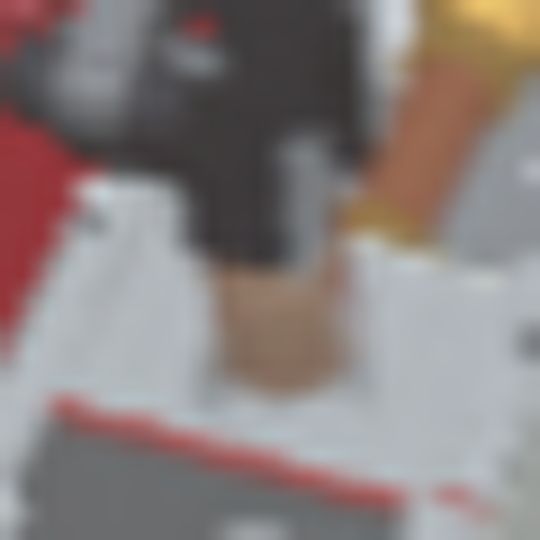

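View pics/sc31b.png

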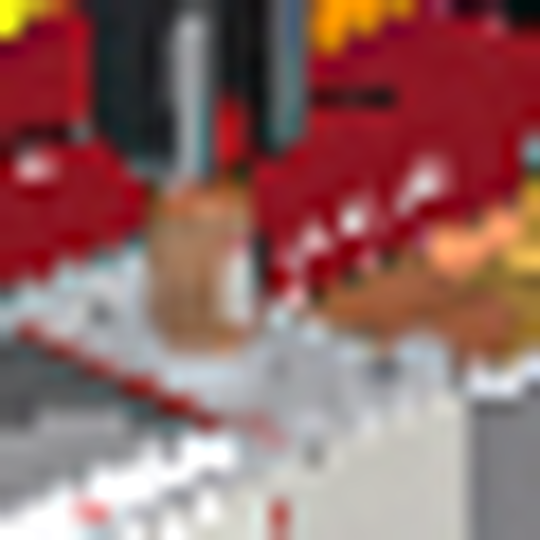

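Now the rim spans 195-462 and the base 225-455: about 1.2 mm to go in -y and under 1 mm in -x. I'll correct that and lower it in.

Request:
send_rows --motion '[[[0.0008,-0.0012,0],0,0.15],[[0,0,0.005],0,0.15],[[0,0,0.006],0,0.15],[[0,0,0],0,0.15]]'

```text
time: 33.6
eef_pos: [0.6066, -0.0142, 0.0936]
tcp_rot: [-0.072, -3.14, 0.0]
contact_force: [0.2, -0.2, -0.4]
gripper_width: 0.173
```

```bash
python3 -c "
from h import *
to([.610,-.0117,.079])
w=cap('wrist','wrist32');crop(w['img'],200,150,290,230,7,'w32b')"
```

```text
shift [-0.0033  0.0026  0.0146] twist None t 33.6 pos [ 0.6066 -0.0142  0.0936] rot [-0.072 -3.14   0.   ] F [ 0.2 -0.2 -0.4] g 0.173 q7 1.64
```

View pics/w32b.png

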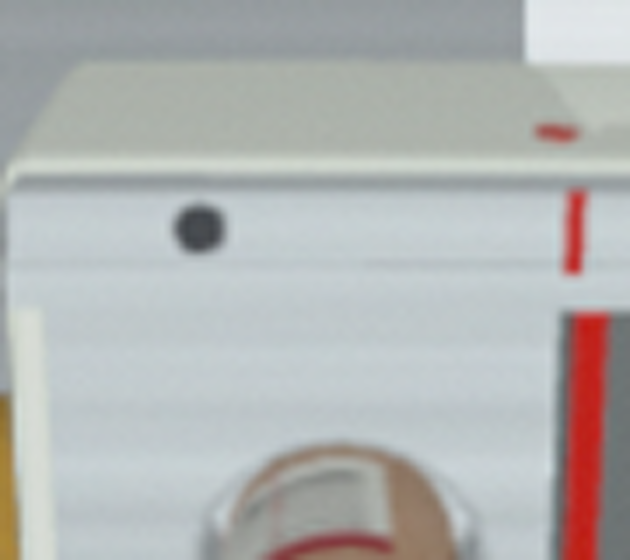

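Centred on the rim and entering with no force. I'll keep lowering.

Request:
send_rows --motion '[[[0,0,0.005],0,0.15],[[0,0,0.005],0,0.15],[[0,0,0.003],0,0.15],[[0,0,0.001],0,0.15],[[0,0,0],0,0.15]]'

```text
time: 34.28
eef_pos: [0.6071, -0.0142, 0.0803]
tcp_rot: [0.072, 3.141, -0.0]
contact_force: [-0.0, 0.2, -0.0]
gripper_width: 0.173
```

Request:
send_rows --motion '[[[0,0,0.001],0,0.15],[[0,0,0.001],0,0.15],[[0,0,0],0,0.15]]'

```text
time: 34.65
eef_pos: [0.607, -0.0142, 0.0782]
tcp_rot: [-0.072, -3.141, 0.0]
contact_force: [0.5, -0.1, -0.6]
gripper_width: 0.182
```

Base is within about 1-2 mm of the floor. I'll release and rise.

Request:
send_rows --motion '[[[0,0,0.0005],0,0.19],[[0,0,0],0,0.22],[[0,0,0],0,0.25],[[0,0,0],0,0.32],[[0,0,0],0,0.4],[[0,0,-0.01],0,0.4],[[0,0,-0.03],0,0.4],[[0,0,-0.04],0,0.4],[[0,0,0],0,0.4]]'

```text
time: 35.78
eef_pos: [0.6087, -0.0143, 0.1615]
tcp_rot: [0.072, 3.135, 0.001]
contact_force: [0.2, 0.1, 0.1]
gripper_width: 0.399
```

```bash
python3 -c "
from h import *
to([.610,-.0117,.079])
w=cap('wrist','wrist33');crop(w['img'],100,80,400,384,1.9,'w33')
s=cap('side','side33');crop(s['img'],190,90,290,225,4.4,'s33')
s=cap('scene','scene33');crop(s['img'],220,145,300,215,7,'sc33')"
```

```text
shift [-0.0008  0.0026  0.0825] twist None t 35.775 pos [ 0.6087 -0.0143  0.1615] rot [7.200e-02 3.135e+00 1.000e-03] F [0.2 0.1 0.1] g 0.399 q7 1.62
```

View pics/w33.png

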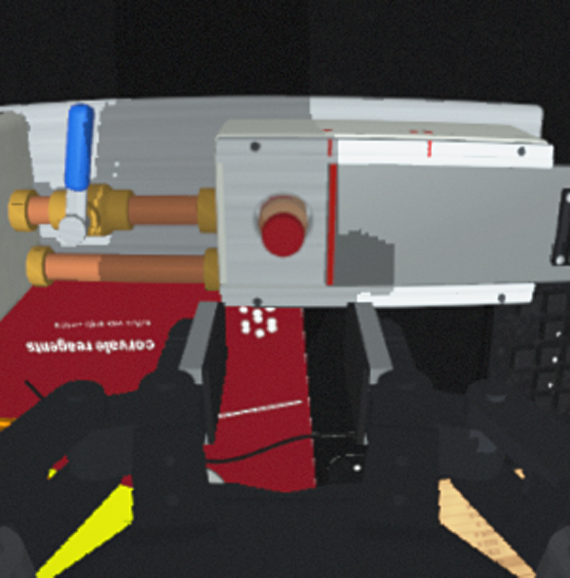

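View pics/sc33.png

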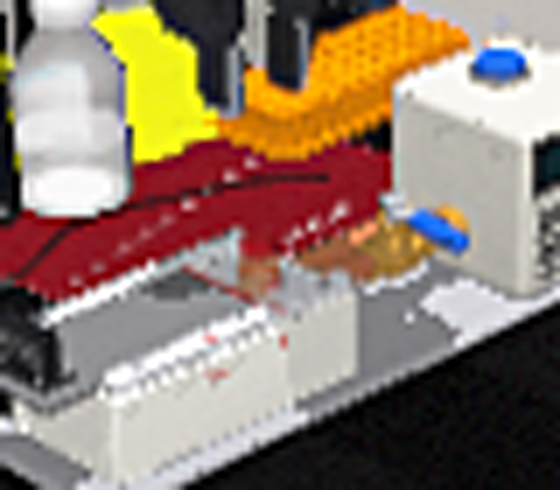

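The vial stands in the open well: cap at (283,233) with the well rim visible around it, and the shutter edge still on the mark. Now the cock. I'll close the jaws, twist +90° so they lie along chiller x, and move over the start of the push.

Request:
send_rows --motion '[[[0.01,-0.02,0],0,0],[[0.012,-0.03,0],0,0],[[0.012,-0.04,0],0,0],[[0.008,-0.03,0],0,0],[[0,0,0],10,0],[[0,0,0],10,0],[[0,0,0],10,0],[[0,0,0],10,0],[[0,0,0],10,0],[[0,0,0],10,0],[[0,0,0],10,0],[[0,0,0],10,0],[[0,0,0],10,0],[[0,0,0],0,0]]'

```text
time: 37.67
eef_pos: [0.5588, -0.1327, 0.1572]
tcp_rot: [-2.271, -2.17, 0.002]
contact_force: [-0.1, 0.2, -0.1]
gripper_width: 0.002
```

```bash
python3 -c "
from h import *
to([.5565,-.132,.060],[.999,-.045])
w=cap('wrist','wrist34');crop(w['img'],0,0,512,384,1.5,'w34')
s=cap('side','side34');crop(s['img'],190,80,290,205,4.8,'s34')"
```

```text
shift [ 0.0006 -0.0022  0.0972] twist -0.04 t 37.675 pos [ 0.5588 -0.1327  0.1572] rot [-2.271e+00 -2.170e+00  2.000e-03] F [-0.1  0.2 -0.1] g 0.002 q7 0.44
```

View pics/w34.png

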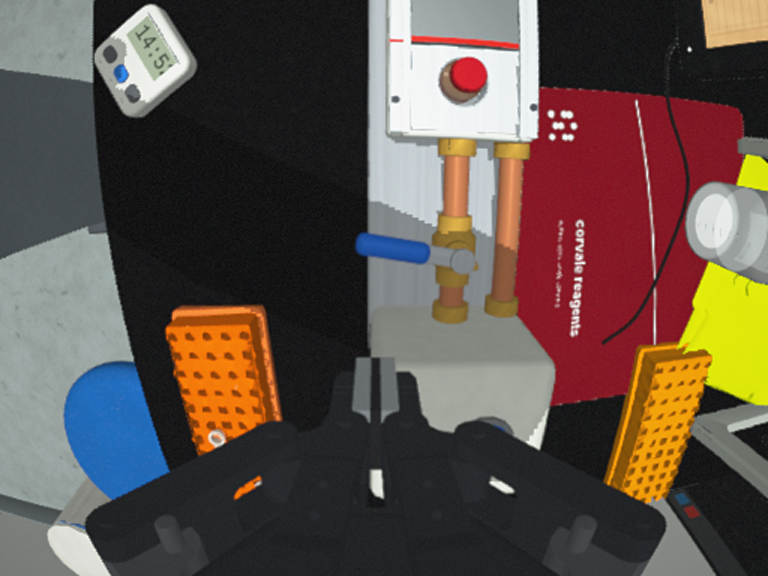

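View pics/s34.png

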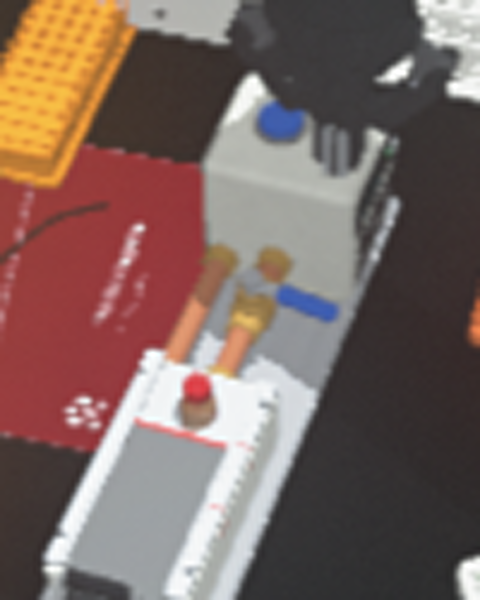

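```bash
python3 - <<'E'
from h import *
w=dict(np.load('wrist34.npz'));g=lambda u,v,z:onz(w,(u+.5)/1.5-.5,(v+.5)/1.5-.5,z,True).round(4)
print("axis",g(462,259,.074),"tip mid end",g(356,243,.067),"sleeve inner trailing",g(429,261,.067),"tip trailing",g(365,255,.067),"circ face base?",g(372,310,.0),"circ top edge",g(553,370,.108))
print("cap",g(468,75,.086),"edge",g(385,40,.064),g(518,47,.064),"mark",g(397,41,.066),"block right end",g(387,133,.066),g(537,137,.066))
E
```

```text
axis [ 0.6057 -0.1082  0.074 ] tip mid end [ 0.5503 -0.0989  0.067 ] sleeve inner trailing [ 0.5889 -0.1104  0.067 ] tip trailing [ 0.5547 -0.1057  0.067 ] circ face base? [ 0.5552 -0.1619  0.    ] circ top edge [ 0.6489 -0.1593  0.108 ]
cap [ 0.6081 -0.0148  0.086 ] edge [0.5704 0.0086 0.064 ] [0.6412 0.006  0.064 ] mark [0.5764 0.0073 0.066 ] block right end [ 0.5691 -0.0418  0.066 ] [ 0.6494 -0.0438  0.066 ]
```

Request:
send_rows --motion '[[[0.0045,0.003,0.01],0,0],[[0,0,0.03],0,0],[[0,0,0.03],0,0],[[0,0,0.018],0,0],[[0,0,0.008],0,0],[[0,0,0],0,0]]'

```text
time: 38.52
eef_pos: [0.5628, -0.1279, 0.0618]
tcp_rot: [2.272, 2.17, -0.0]
contact_force: [-1.0, 0.5, 0.4]
gripper_width: -0.001
```

```bash
python3 -c "
from h import *
to([.5635,-.128,.060],[.999,-.045])
w=cap('wrist','wrist35');crop(w['img'],100,80,400,384,1.9,'w35')"
```

```text
shift [-0.0001  0.0007  0.0018] twist -0.03 t 38.525 pos [ 0.5628 -0.1279  0.0618] rot [ 2.272  2.17  -0.   ] F [-1.   0.5  0.4] g -0.001 q7 0.51
```

View pics/w35.png

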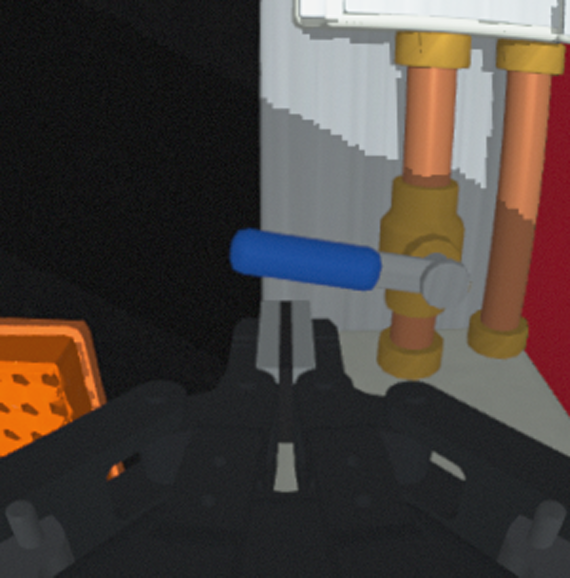

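Request:
send_rows --motion '[[[0.005,-0.001,0.001],0,0],[[0.006,-0.001,0],0,0],[[0.006,-0.001,0],0,0],[[0.006,-0.001,0],0,0],[[0.006,0.002,0],0,0],[[0.006,0.002,0],0,0],[[0.006,0.002,0],0,0],[[0.005,0.002,0],0,0],[[0,0,0],0,0]]'

```text
time: 39.7
eef_pos: [0.569, -0.0812, 0.0607]
tcp_rot: [-2.271, -2.171, -0.0]
contact_force: [-0.4, 0.5, 0.6]
gripper_width: 0.0
```

```bash
python3 -c "
from h import *
to([.5895,-.0715,.060],[.999,-.045])
w=cap('wrist','wrist36');crop(w['img'],100,80,400,384,1.9,'w36')"
```

```text
shift [0.0107 0.02   0.0007] twist -0.0 t 39.7 pos [ 0.569  -0.0812  0.0607] rot [-2.271 -2.171 -0.   ] F [-0.4  0.5  0.6] g 0.0 q7 0.43
```

View pics/w36.png

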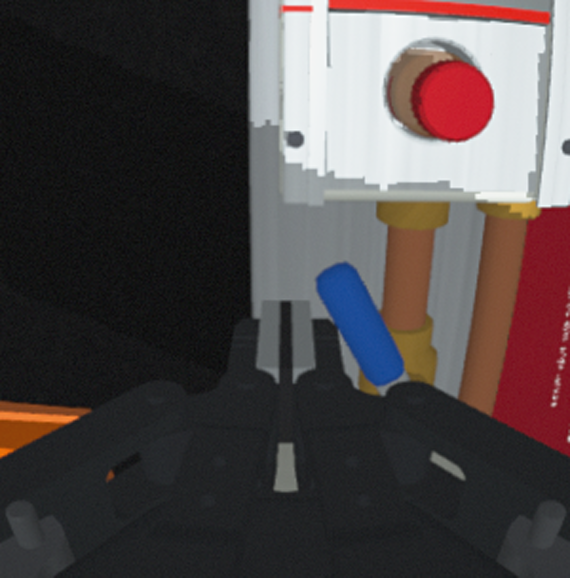

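Request:
send_rows --motion '[[[0.003,0.004,0],0,0],[[0.003,0.005,0],0,0],[[0.002,0.005,0],0,0],[[0.001,0.005,0],0,0],[[0,0.004,0],0,0],[[0,0.001,0],0,0]]'

```text
time: 40.5
eef_pos: [0.5902, -0.0736, 0.0596]
tcp_rot: [-2.268, -2.165, 0.006]
contact_force: [-24.8, 2.9, 7.0]
gripper_width: 0.001
```

```bash
python3 -c "
from h import *
to([.5895,-.0715,.060],[.999,-.045])
w=cap('wrist','wrist37');crop(w['img'],100,80,400,384,1.9,'w37')"
```

```text
shift [ 0.0021 -0.0008 -0.0004] twist -0.06 t 40.5 pos [ 0.5902 -0.0736  0.0596] rot [-2.268 -2.165  0.006] F [-24.8   2.9   7. ] g 0.001 q7 0.41
```

View pics/w37.png

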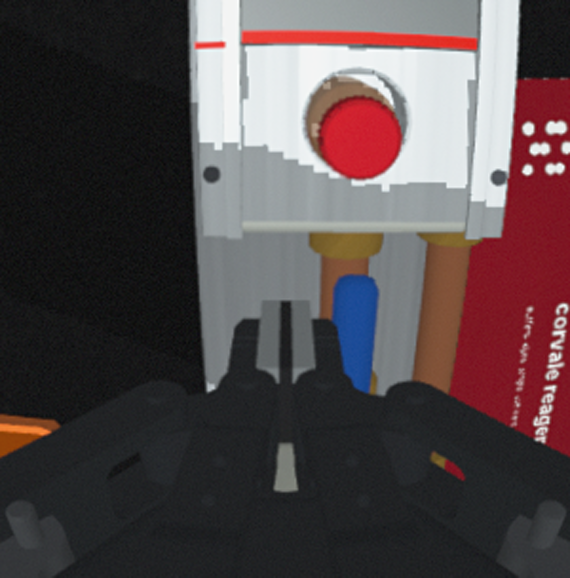

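The lever lies along the pipe and the 25 N reaction shows the hard stop. I'll back off, rise clear, and check everything.

Request:
send_rows --motion '[[[0,-0.008,0],0,0],[[0,-0.015,0],0,0],[[0,-0.01,-0.03],0,0],[[0,-0.02,-0.05],0,0],[[0,-0.04,-0.05],0,0],[[0,-0.04,-0.03],0,0],[[-0.02,-0.03,0],0,0],[[0,0,0],0,0],[[0,0,0],0,0]]'

```text
time: 41.68
eef_pos: [0.4312, -0.0863, 0.22]
tcp_rot: [2.271, 2.17, 0.002]
contact_force: [-0.5, 0.4, -0.5]
gripper_width: -0.002
```

```bash
python3 -c "
from h import *
to([.5895,-.0715,.060],[.999,-.045])
w=cap('wrist','wrist38');crop(w['img'],0,0,512,384,1.5,'w38')
s=cap('side','side38');crop(s['img'],180,80,320,340,2.2,'s38')
c=cap('scene','scene38');crop(c['img'],170,130,330,290,3.7,'sc38')"
```

```text
shift [0.0219 0.1572 0.1602] twist -0.03 t 41.675 pos [ 0.4312 -0.0863  0.22  ] rot [2.271e+00 2.170e+00 2.000e-03] F [-0.5  0.4 -0.5] g -0.002 q7 0.19
```

View pics/w38.png

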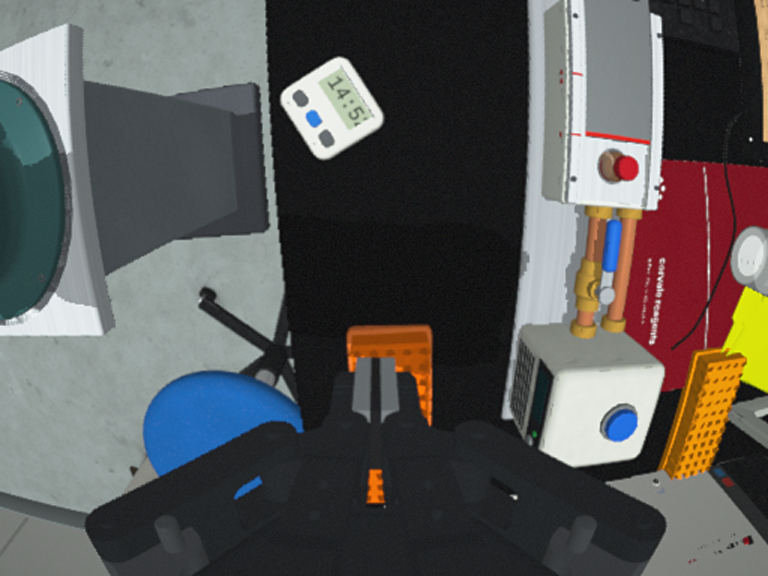

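View pics/s38.png

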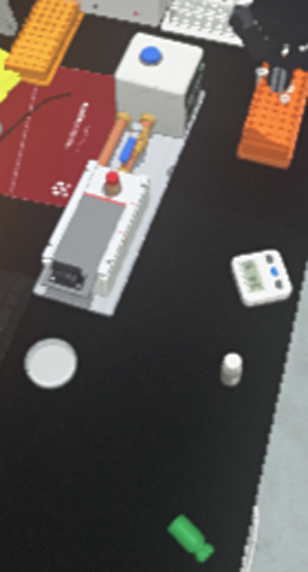

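View pics/sc38.png

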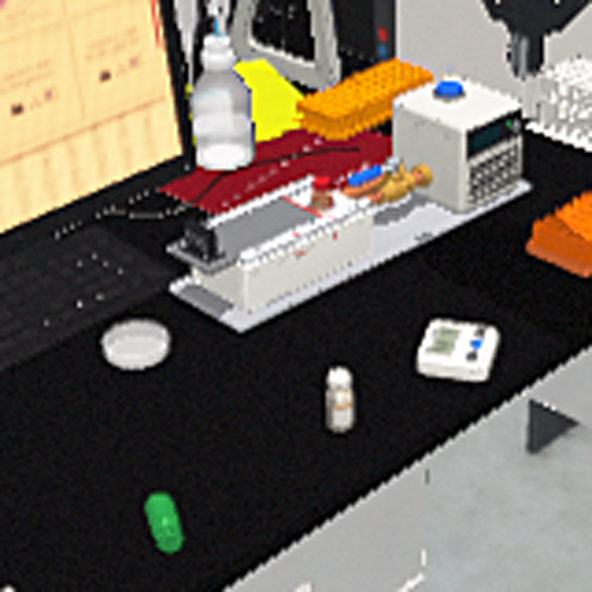

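The pictures agree: vial standing in the well, shutter edge at the mark, lever along the pipe, and the bystanders unmoved. One numeric check of the lever and shutter before hand-in.

```bash
python3 - <<'E'
from h import *
w=dict(np.load('wrist38.npz'));g=lambda u,v,z:onz(w,(u+.5)/1.5-.5,(v+.5)/1.5-.5,z,True)
a=g(612,222,.070);b=g(606,295,.074)
e=[g(586,133,.064),g(649,141,.064)];m=[g(562,132,.066),g(580,135,.066)]
p=(g(598,215,.055)+0,g(581,330,.055))
print("lever dir",np.degrees(np.arctan2(*(a-b)[:2])),"pipe dir",np.degrees(np.arctan2(*(p[0]-p[1])[:2])),"edge",e[0][:2],e[1][:2],"mark",m[0][:2],m[1][:2],"len",np.linalg.norm((a-b)[:2]))
from workcell import ctrl
print(ctrl.sense()["time"]); print(ctrl.sign_off())
E
```

```text
lever dir 1.924161342581987 pipe dir 3.694872133504367 edge [0.58475655 0.00948347] [0.64058353 0.0076939 ] mark [0.5647258  0.00900556] [0.57888956 0.0076635 ] len 0.05458100868331986
41.825
the job is handed in; nothing more can be done
None
```

The job is done and handed in at 41.8 s of the 72 s allowed; no verdict was reported.

- **Shutter:** I pulled it to the first mark. My last check put its edge within about 1–2 mm of the mark, with only well 1 open. It had started about 10 mm open already, so I measured the pull from the mark, not from fully shut.
- **Standing the vial up:**
  - The first try held it loosely by the cap so it would swing upright. That failed: it dropped about 30 mm back onto the bench and slid roughly 30 mm.
  - I then gripped it near the base and tipped it up against the block's front rail and face. I stood it on the bench, let go, and the pictures showed it standing on its own.
- **Vial in the well:** I took it again by the cap from above and lowered it into well 1 with no contact force. It was upright in the well in the final pictures from all three cameras. The side and wrist cameras disagreed by about 4 mm on where the well was, so I went by a close wrist view.
- **Cock:** I pushed the lever to its hard stop, where it pushed back with about 25 N. It measured within about 2° of the pipe direction.
- **Bystanders:** The white vial, timer, dish and green bottle looked unmoved in the last pictures, judged by eye only.

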